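Seal the scent sample box

TASK

Seal the sample box on the bench: first press its grey lid down until it is fully seated, with all four clips still open. Then snap the four lid clips down over the rim one at a time, working crosswise: after the first clip, whichever you like, do the one at the diagonally opposite corner, and then the other two. Press gently and no harder than it takes, since the clips crack at about 25 N, and leave the bottles and the notebook standing where they are.

Things in the scene. Friction and masses are not known exactly. Their poses are not given: they have to be found in the camera images.
- box: Pale rectangular sample box standing fast on a non-slip mat (it does not move), with its grey lid on. Origin: centre of its underside, on the table; x axis to its far long side, y to its left end, z up. Wall 108 x 212 mm; a rolled rim (130 x 226 mm outside) runs round it at 53 to 59 mm height. It carries lid and clips. They crack if the robot ever pushes with more than 25 N.
- lid (a joint): How far the lid still stands proud of its seat, m: 0 fully seated, 0.004 to 0.006 at the start. It only slides straight down and up, with about 8 N of gasket friction, stays where it is left and comes to a hard stop at 0. While it stands proud the clips cannot catch the rim.
- lid_top (a point): Centre of the flat top of the grey lid (124 mm along the box's x, 222 mm along its y, 16 mm thick), 86 mm above the table when the lid is seated. A 3 mm high moulded border lies 45 mm (x) and 97 mm (y) from the centre.
- hinge_nr (a point): Middle of the hinge axis of the near right clip (near = the box's -x side, right = its -y side), at box x -66 mm, y -65 mm, z 80 mm when the lid is seated; the axis runs along the box's y. It rises with the lid.
- hinge_nl (a point): Middle of the hinge axis of the near left clip (near = the box's -x side, right = its -y side), at box x -66 mm, y +65 mm, z 80 mm when the lid is seated; the axis runs along the box's y. It rises with the lid.
- hinge_fr (a point): Middle of the hinge axis of the far right clip (near = the box's -x side, right = its -y side), at box x +66 mm, y -65 mm, z 80 mm when the lid is seated; the axis runs along the box's y. It rises with the lid.
- hinge_fl (a point): Middle of the hinge axis of the far left clip (near = the box's -x side, right = its -y side), at box x +66 mm, y +65 mm, z 80 mm when the lid is seated; the axis runs along the box's y. It rises with the lid.
- clip_nr (a joint): Opening angle of the near right clip, rad: 0 snapped home, hanging straight down; 1.57 sticking out level; 1.15 to 1.65 at the start; stays where it is left. All four clips are alike: a rigid grey flap 40 mm wide reaches 46 mm from the hinge axis, its outer face 8 mm outward of the axis when home.
- clip_nl (a joint): Opening angle of the near left clip, rad: 0 snapped home, hanging straight down; 1.57 sticking out level; 1.15 to 1.65 at the start; stays where it is left. On each clip's outer face, 23 to 45 mm from the hinge axis, sits a smooth black pressing pad 34 mm wide. It stands 4 to 22 mm proud of the flap: a different amount on each clip, not measured, unchanged by pressing.
- clip_fr (a joint): Opening angle of the far right clip, rad: 0 snapped home, hanging straight down; 1.57 sticking out level; 1.15 to 1.65 at the start; stays where it is left. Each clip swings freely (1 N) down to about 0.3 rad, where its tooth meets the rim. From there, pushed inward at the pad, square to the box's long side, it takes up to about 14 N.
- clip_fl (a joint): Opening angle of the far left clip, rad: 0 snapped home, hanging straight down; 1.57 sticking out level; 1.15 to 1.65 at the start; stays where it is left. Each clip springs over the rim somewhere near 0.1 rad, pulls itself home to a hard stop and then stays shut; let go before that, it is not shut.
- jar: Amber glass jar with black cap, 48 mm across, 78 mm high, beside the box's left end; a bystander, loose. Origin: centre of its underside.
- vial0: Small glass vial with white cap, 22 mm across, 46 mm high, standing between the two near clips, about 100 mm from the box's centre; a bystander, loose. Origin: centre of its underside.
- vial1: Small glass vial, 22 mm across, 46 mm high, beside the box's right end; a bystander, loose. Origin: centre of its underside.
- vial2: Small glass vial, 22 mm across, 46 mm high, beside the box's right end; a bystander, loose. Origin: centre of its underside.
- spray: Slim glass spray bottle, 24 mm across, 85 mm high, standing between the two far clips, about 105 mm from the box's centre; a bystander, loose. Origin: centre of its underside.
- notebook: Notebook with a pen on it, 150 x 210 x 21 mm, on the left of the table; a bystander, loose. Origin: centre of its underside.

How it is judged (in metres and radians):
On the way, in this order (a step that is already met when the one before it is completed fails the run):
1. the lid is pressed fully down, all four clips still open (value of joint lid below 0.0015 m and value of joint each of clip_nr, clip_nl, clip_fr, clip_fl above 0.12 rad), for 0.1 s.
2. one clip is snapped home, the other three are still open (value of joint lid below 0.0015 m and ((value of joint clip_nr below 0.04 rad and value of joint each of clip_nl, clip_fr, clip_fl above 0.12 rad) or (value of joint each of clip_nr, clip_fr, clip_fl above 0.12 rad and value of joint clip_nl below 0.04 rad) or (value of joint each of clip_nr, clip_nl, clip_fl above 0.12 rad and value of joint clip_fr below 0.04 rad) or (value of joint each of clip_nr, clip_nl, clip_fr above 0.12 rad and value of joint clip_fl below 0.04 rad))), for 0.2 s.
3. the clip at the diagonally opposite corner is snapped home too, the other two are still open (value of joint lid below 0.0015 m and ((value of joint each of clip_nr, clip_fl below 0.04 rad and value of joint each of clip_nl, clip_fr above 0.12 rad) or (value of joint each of clip_nr, clip_fl above 0.12 rad and value of joint each of clip_nl, clip_fr below 0.04 rad))), for 0.2 s.
4. a third clip is snapped home, the last is still open (value of joint lid below 0.0015 m and ((value of joint clip_nr above 0.12 rad and value of joint each of clip_nl, clip_fr, clip_fl below 0.04 rad) or (value of joint each of clip_nr, clip_fr, clip_fl below 0.04 rad and value of joint clip_nl above 0.12 rad) or (value of joint each of clip_nr, clip_nl, clip_fl below 0.04 rad and value of joint clip_fr above 0.12 rad) or (value of joint each of clip_nr, clip_nl, clip_fr below 0.04 rad and value of joint clip_fl above 0.12 rad))), for 0.2 s.
At the end, for the whole second after the job is handed in: The lid is seated (within 1.5 mm of its stop) and all four clips are snapped home over the rim (each within 0.04 rad) (value of joint lid below 0.0015 m and value of joint each of clip_nr, clip_nl, clip_fr, clip_fl below 0.04 rad); the robot touches nothing.
It fails at once if the robot pushes on the box, its lid or a clip with more than 25 N (contact force between box and the fingers above 25 N or contact force between box and the arm above 25 N).
It fails at once if two neighbouring clips are shut while the other two are still open ((value of joint each of clip_nr, clip_nl below 0.04 rad and value of joint each of clip_fr, clip_fl above 0.12 rad) or (value of joint each of clip_nr, clip_nl above 0.12 rad and value of joint each of clip_fr, clip_fl below 0.04 rad) or (value of joint each of clip_nr, clip_fr below 0.04 rad and value of joint each of clip_nl, clip_fl above 0.12 rad) or (value of joint each of clip_nr, clip_fr above 0.12 rad and value of joint each of clip_nl, clip_fl below 0.04 rad)).
It fails at once if a bottle or the notebook is shifted by more than 30 mm or a bottle tips over (distance of any of jar, vial0, vial1, vial2, spray, notebook from where it was at the start of the episode above 0.03 m or angle between any of jar, vial0, vial1, vial2, spray, notebook's own z axis and vertical above 0.5 rad).
It also fails if it takes over 69 s, if anything falls off the work surface, if the arm or the gripper's body presses on something with over 40 N, if the wrist force passes 120 N, or if a joint passes its speed limit or range.

ROBOT

A 6-joint arm with a two-finger parallel gripper is mounted at the origin on the work surface. World frame = base frame: x ahead of the robot, y to its left, z up, the work surface at z = 0. Lengths are in mm, angles in rad, forces in N, time in s.
With the tool pointing down it reaches from about 350 to 875 mm from the base axis. Payload 4.2 kg.
Tool frame: the origin (TCP) lies on the mounting face of the last link; the fingertips stand 173 mm ahead of it and the grasp point (between the pads) lies 155 mm ahead of it; z points along the fingers, y is the direction in which the jaws open and shut (so a half turn about z gives the same grasp; the last joint's range is limited). The gripper opens to 85 mm and grips with 20 to 120 N. Pads are 22 mm wide; open, the fingers measure 114 mm over their backs; the gripper's body (76 mm by 85 mm) begins 54 mm behind the grasp point. The pads swing forward as they close: fully open they stand 13 mm farther back than shut.
Start: joints at [1.399, 0.385, 0.008, 0, -1.194, -0.259], TCP at [260.965, 567.888, 404.712] pointing down, gripper open.
Joint ranges: [-3.14, 3.14], [-1.21, 2.06], [-1.07, 1.41], [-3.16, 2.05], [-2.99, -0.16], [-3.1, 3.1]. Speed limits (rad/s): [2.79, 2.79, 3.14, 3.14, 3.14, 3.14].

INTERFACE

Orientations are given as a unit quaternion [x, y, z, w].
In Python, from bench import arm gives the robot as it stands. The module is installed in compiled form; this text tells all that it offers.
- The arm moves only by the tool play_rows, never from a script. Its argument "moves" is a list of rows, each a list of 3 entries, a list of its own where there are three numbers: the shift along the world's x, y, z in units of 30 cm (1.0 is 30 cm), then the turn about the world's z in units of 30 degrees (1.0 is 30 degrees), then the gripper's target within -1 to 1 (shut at 1, half-way at 0, fully open at -1). In form: [[[x, y, z], turn, jaw], ...]. A call has 1 to 12 rows; each row is the pose to reach, as a shift and turn from the pose measured when the call began; what a row does not reach only later rows make up. A row lasts 1/8 s, in which the tool goes at most 62.5 mm and 10.7 degrees, less where a joint would pass 70% of its speed; a pose out of reach is approached as far as the arm can. A call with a number of a shift or a turn outside -1 to 1 is refused whole. A call with a gripper value outside its range is refused whole. The fingers move at their own pace and stop on an object; the grip force is fixed at half the most. Time passes only in rows, so rows that repeat a pose let the fingers close. It gives the time, the measured TCP pose, the force and the opening at its end, in the units of the state.
- arm.read_state(): the state, without advancing time (a new reading comes with each control period).
- arm.get_image(name): name is "scene" or "side" or "wrist"; returns a dict with "pixels" (420x560x3 uint8, red, green, blue), "vfov" (degrees; the focal length in pixels is half the picture's height over the tangent of half this angle, whatever the lens; pixels are square), "cx", "cy" (the principal point, pixels), "xyz" and "rotation" of the camera in the world. Camera axes: x right, y up, looking along -z (the intrinsics and any distortion apply to the point x, -y, -z); pixel columns grow to the right and rows downward; lengths in mm; the calibration is good to about 2 mm. A picture is of the moment at which its call begins. There is no depth.
- arm.job_done(): hands the job in, once; it reports no verdict.
Trained networks look in a picture, given as the dict that the camera call returned (one of the last four; its "shot" number tells which), for a name from the list of things; names that differ only in an ending like _2 or _b are one class to them, and where a whole thing is asked for, a point or a joint stands for the part that bears it (a point fixed in the world has none). Each returns a list of dicts, best first, with "conf" (0 to 1); they miss things now and then, are a little off and sometimes report something else, mostly with a low value. They report only what shows in the picture. A call takes as long as a camera call.
- arm.look_for(name, picture): "centre" ([x, y, z] in mm, in world coordinates, good to about 4 mm: the middle of the surface that is visible of it).
The state is a dict: "clock": time; "joints": joint angles; "joint_vel": joint speeds; "joint_efforts": joint torques, N m; "position": TCP position; "ee_rot": TCP orientation; "contact_force": force on the tool from outside, world axes, zero at the start; "wrist_torque": the same for the moment, N m; "gripper_width": finger opening in mm.
Only numpy, scipy, OpenCV 4.12 (cv2) and the standard library are available. Lean on these libraries where they do the work, as an engineer would, in place of code of your own. Each camera call takes 0.05 s, during which the arm holds its last target.

## Working session

There is one attempt and no reset: what is moved stays moved. The work goes in short steps, Python scripts to look and compute and a tool call to move; the robot and the scene stay as the last step left them, time stands still between calls to the robot, and variables do not carry over. Pictures are saved under pics/ and viewed, and the job is handed in when it is done.

Besides the shell and the picture viewer there is one more tool, called after "Emit:" as name(argument=value, ...), one argument or row to a line, values as JSON. play_rows: Moves the arm, as the interface text tells. Shifts and turns lie within -1 to 1; 1 stands for 30 cm of shift or 30 degrees of turn. Its arguments: {"type":"object","properties":{"moves":{"type":"array"}},"required":["moves"]}

```bash
mkdir -p pics
cat > h.py <<'E'
import numpy as np, cv2
from bench import arm
def save(p,n): cv2.imwrite('pics/'+n,p['pixels'][:,:,::-1])
def f(p): return 210/np.tan(np.radians(p['vfov'])/2)
def proj(p,X):
    R=np.array(p['rotation']).reshape(3,3); c=R.T@(np.array(X,float)-np.array(p['xyz'])); F=f(p)
    return np.array([p['cx']+F*c[0]/-c[2], p['cy']-F*c[1]/-c[2]])
def ray(p,u,v):
    R=np.array(p['rotation']).reshape(3,3);F=f(p)
    d=R@np.array([(u-p['cx'])/F,-(v-p['cy'])/F,-1]); return np.array(p['xyz']),d/np.linalg.norm(d)
def atz(p,u,v,z):
    o,d=ray(p,u,v); return o+d*(z-o[2])/d[2]
E
python3 - <<'E'
from h import *
s=arm.read_state(); print(s)
for n in ['scene','side','wrist']:
    p=arm.get_image(n); save(p,n+'0.png'); print(n,{k:v for k,v in p.items() if k!='pixels'})
    for t in ['box','lid','lid_top','hinge_nr','hinge_nl','hinge_fr','hinge_fl','clip_nr','jar','vial0','vial1','spray','notebook']:
        r=arm.look_for(t,p); print(t,[(np.round(x['centre'],0).tolist(),round(x['conf'],2)) for x in r[:3]])
E
```

```text
{'clock': 0.0, 'joints': array([ 1.39862497e+00,  3.85584692e-01,  6.63493980e-03, -5.00394410e-04,
       -1.19398937e+00, -2.58573083e-01]), 'joint_vel': array([ 0.00086543,  0.00220119,  0.00126607,  0.00129259, -0.00092601,
       -0.00024611]), 'joint_efforts': array([ 2.29902862e-04, -3.92286658e+01,  1.88393962e+01,  4.18612674e+00,
       -4.66674988e-03,  1.98013637e-06]), 'position': array([260.86543032, 567.74035467, 403.60753548]), 'ee_rot': array([ 9.76876596e-01, -2.13801110e-01, -1.86057810e-04,  1.08044058e-03]), 'contact_force': array([0.42969308, 0.84046388, 0.52301067]), 'wrist_torque': array([ 0.01597559, -0.01132866, -0.02613522]), 'gripper_width': 85.75672206077236}
scene {'vfov': 53.21445001860044, 'cx': 279.27061519759866, 'cy': 205.82600841046127, 'xyz': array([1011.0394751 ,  813.85535138,  582.2591833 ]), 'rotation': array([0.14880679, 0.46528974, 0.82789018, 0.27560816]), 'shot': 1}
box [([614.0, -18.0, 89.0], 0.64)]
lid [([597.0, -52.0, 96.0], 0.59)]
lid_top [([590.0, -46.0, 95.0], 0.77)]
hinge_nr [([496.0, -9.0, 94.0], 0.67), ([596.0, -45.0, 92.0], 0.61)
[... 981 characters left out ...]
 0.56), ([558.0, -122.0, 88.0], 0.36)]
vial0 [([551.0, -234.0, 33.0], 0.6), ([601.0, -250.0, 32.0], 0.55), ([479.0, -90.0, 27.0], 0.47)]
vial1 [([551.0, -234.0, 33.0], 0.6), ([601.0, -250.0, 32.0], 0.55), ([479.0, -90.0, 27.0], 0.47)]
spray [([680.0, -92.0, 59.0], 0.56), ([580.0, -102.0, 88.0], 0.36)]
notebook [([528.0, 458.0, 21.0], 0.96)]
wrist {'vfov': 61.00969227108373, 'cx': 281.06499150782275, 'cy': 212.64931374350664, 'xyz': array([334.58269585, 534.73678443, 374.43085826]), 'rotation': array([ 0.08635287, -0.13409473,  0.83113594, -0.53270521]), 'shot': 3}
box []
lid []
lid_top []
hinge_nr []
hinge_nl []
hinge_fr []
hinge_fl []
clip_nr []
jar []
vial0 []
vial1 []
spray []
notebook []
```

```bash
sed -i "s/np.array(p\['rotation'\]).reshape(3,3)/Rot.from_quat(p['rotation']).as_matrix()/; 1a from scipy.spatial.transform import Rotation as Rot" h.py; cat h.py
```

```text
import numpy as np, cv2
from scipy.spatial.transform import Rotation as Rot
from bench import arm
def save(p,n): cv2.imwrite('pics/'+n,p['pixels'][:,:,::-1])
def f(p): return 210/np.tan(np.radians(p['vfov'])/2)
def proj(p,X):
    R=Rot.from_quat(p['rotation']).as_matrix(); c=R.T@(np.array(X,float)-np.array(p['xyz'])); F=f(p)
    return np.array([p['cx']+F*c[0]/-c[2], p['cy']-F*c[1]/-c[2]])
def ray(p,u,v):
    R=Rot.from_quat(p['rotation']).as_matrix();F=f(p)
    d=R@np.array([(u-p['cx'])/F,-(v-p['cy'])/F,-1]); return np.array(p['xyz']),d/np.linalg.norm(d)
def atz(p,u,v,z):
    o,d=ray(p,u,v); return o+d*(z-o[2])/d[2]
```

View pics/scene0.png

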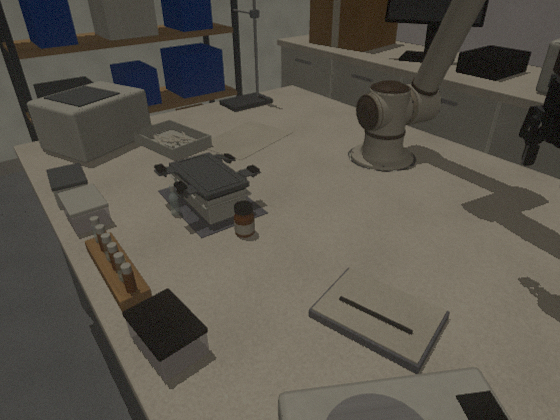

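View pics/side0.png

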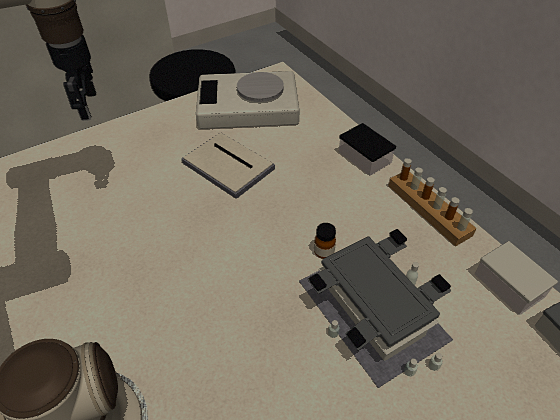

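View pics/wrist0.png

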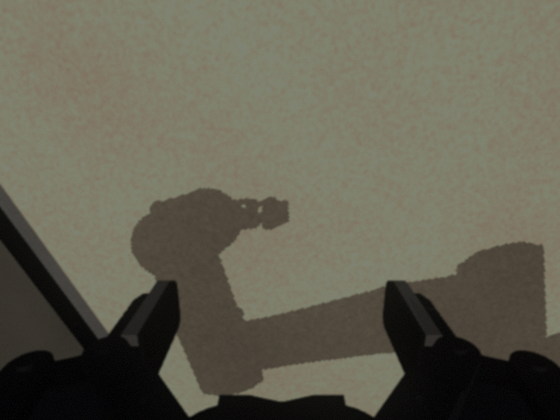

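Run:
```python
from h import *
p=arm.get_image('side'); im=p['pixels'][210:390,290:470,::-1]
im=cv2.convertScaleAbs(im,alpha=1.3,beta=20)
cv2.imwrite('pics/sidez.png',cv2.resize(im,None,fx=3.3,fy=3.3,interpolation=cv2.INTER_CUBIC))
p=arm.get_image('scene'); im=p['pixels'][140:250,140:280,::-1]
im=cv2.convertScaleAbs(im,alpha=1.6,beta=20)
cv2.imwrite('pics/scenez.png',cv2.resize(im,None,fx=5,fy=5,interpolation=cv2.INTER_CUBIC))
```

```text
(no output)
```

View pics/sidez.png

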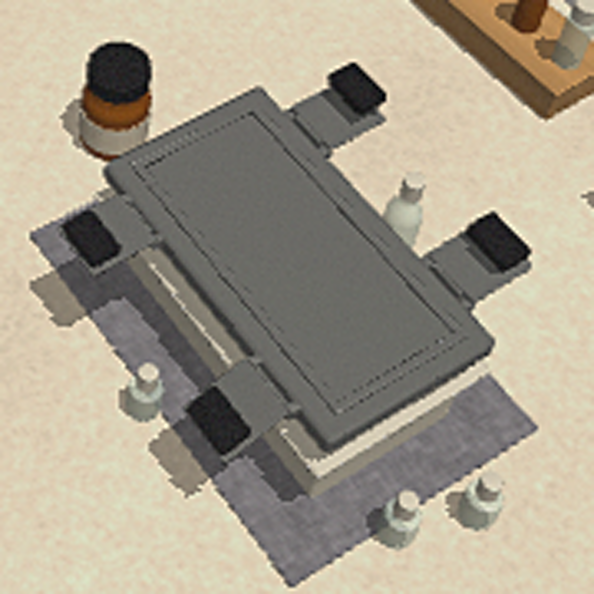

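View pics/scenez.png

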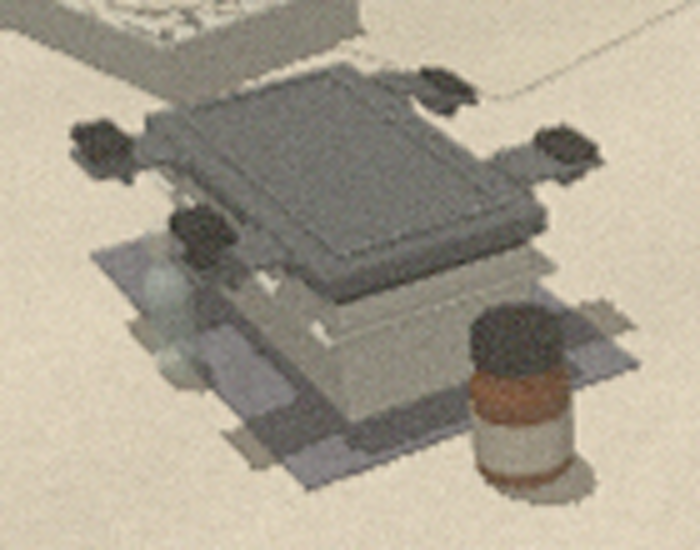

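Run:
```python
from h import *
p=arm.get_image('side')
c=np.array([(107,166),(262,88),(494,342),(330,440)])/3.3+np.array([290,210])
P=[atz(p,*q,91) for q in c]
for q in P: print(np.round(q,1))
print('c',np.mean(P,0))
for a,b in [(0,1),(1,2),(2,3),(3,0)]:
    d=P[b]-P[a]; print(np.linalg.norm(d),np.degrees(np.arctan2(d[1],d[0])))
for n,q in dict(jar=(120,145),vial0=(145,410),v1=(402,538),v2=(480,520),spray=(400,240)).items():
    print(n, np.round(atz(p,q[0]/3.3+290,q[1]/3.3+210,0)))
```

```text
[530.2  22.8  91. ]
[651.3  19.7  91. ]
[ 643.8 -197.3   91. ]
[ 525.  -193.3   91. ]
c [587.59741082 -87.03189402  91.        ]
121.1715761687374 -1.4769974785404707
217.1893799140554 -91.98896845916445
118.84840488280572 178.0636128720695
216.22815446127174 88.62536485646109
jar [592.  85.  -0.]
vial0 [485. -89.   0.]
v1 [ 562. -235.    0.]
v2 [ 608. -252.    0.]
spray [703. -80.   0.]
```

Emit:
play_rows(
  moves=[
    [[0.066, -0.2, 0], 0.15, 1],
    [[0.133, -0.4, 0], 0.3, 1],
    [[0.2, -0.6, 0], 0.45, 1],
    [[0.27, -0.8, 0], 0.6, 1],
    [[0.333, -1.0, 0], 0.763, 1],
    [[0.333, -1.0, 0], 0.763, 1],
  ],
)

```text
clock: 3.0
position: [361.2, 264.6, 405.2]
ee_rot: [1.0, -0.018, 0.0, -0.0]
contact_force: [0.5, 0.6, -0.2]
gripper_width: -0.1
```

Emit:
play_rows(
  moves=[
    [[0.08, -0.2, 0], 0, 1],
    [[0.15, -0.4, 0], 0, 1],
    [[0.22, -0.6, 0], 0, 1],
    [[0.3, -0.8, 0], 0, 1],
    [[0.35, -1.0, 0], 0, 1],
    [[0.35, -1.0, 0], 0, 1],
  ],
)

```text
clock: 3.75
position: [467.1, -37.9, 405.0]
ee_rot: [1.0, -0.02, 0.0, -0.0]
contact_force: [-0.3, -0.6, 0.3]
gripper_width: -0.4
```

Run:
```python
from h import *
s=arm.read_state(); print(s['clock'],s['position'],Rot.from_quat(s['ee_rot']).as_matrix().round(3),s['gripper_width'],s['contact_force'])
p=arm.get_image('wrist'); save(p,'w1.png'); print(p['xyz'],Rot.from_quat(p['rotation']).as_matrix().round(3))
```

```text
3.75 [467.07115175 -37.92423032 404.96428463] [[ 0.999 -0.041  0.   ]
 [-0.041 -0.999  0.   ]
 [ 0.    -0.    -1.   ]] -0.3741655281323902 [-0.28412434 -0.57443113  0.33975751]
[548.02017605 -40.54497841 374.68215116] [[-0.041  0.948  0.315]
 [-0.999 -0.039 -0.012]
 [ 0.001 -0.315  0.949]]
```

View pics/w1.png

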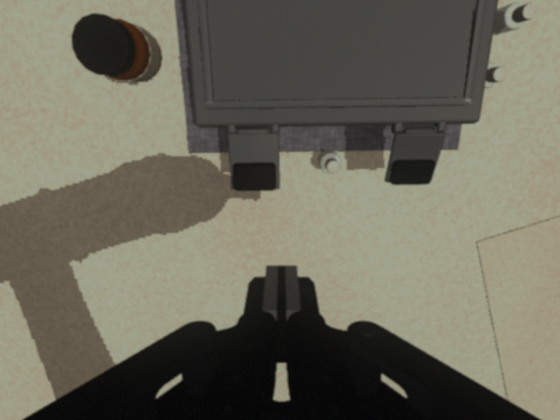

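Emit:
play_rows(
  moves=[
    [[0.18, -0.08, 0], 0, 1],
    [[0.4, -0.17, 0], 0, 1],
    [[0.4, -0.17, 0], 0, 1],
  ],
)

```text
clock: 4.18
position: [590.0, -87.4, 403.1]
ee_rot: [1.0, -0.02, -0.001, 0.0]
contact_force: [-1.0, 0.2, -0.2]
gripper_width: -0.1
```

Run:
```python
from h import *
s=arm.read_state(); print(s['clock'],s['position'])
p=arm.get_image('wrist'); save(p,'w2.png'); print(p['xyz'],p['rotation'])
```

```text
4.175 [589.99443972 -87.3661667  403.09888447]
[670.89391855 -89.86858817 372.69269333] [ 0.11145811 -0.11528517  0.71146537 -0.68418086]
```

View pics/w2.png

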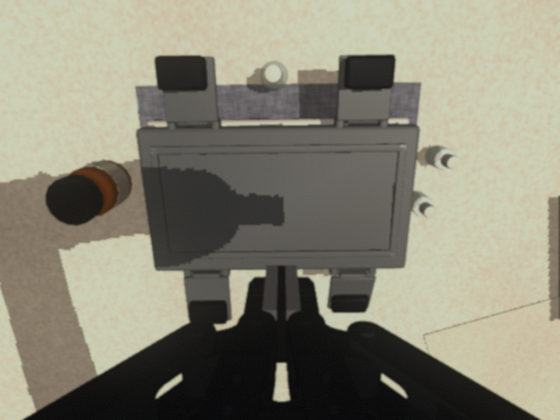

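```bash
cat > ann.py <<'E'
from h import *
import json
B=json.load(open('box.json')) if __import__('os').path.exists('box.json') else dict(x=587.6,y=-87,yaw=-1.8,lid=5)
def W(b,B=B):
    a=np.radians(B['yaw']); c,s=np.cos(a),np.sin(a)
    return np.array([B['x']+c*b[0]-s*b[1],B['y']+s*b[0]+c*b[1],b[2]])
def clip(sx,sy,th,h,lid):
    # 8 pad/flap points; returns dict of points in box frame
    def pt(r,n,y): # r along flap from hinge, n outward normal
        return np.array([sx*(66+r*np.sin(th)+n*np.cos(th)), sy*65+y, 80+lid-r*np.cos(th)+n*np.sin(th)])
    return pt
E
python3 - <<'E'
from ann import *
p=arm.get_image('wrist'); im=p['pixels'][:,:,::-1]
im=cv2.convertScaleAbs(im,alpha=1.4,beta=15)
cv2.imwrite('pics/w2a.png',cv2.resize(im[40:140,120:440],None,fx=2.5,fy=2.5,interpolation=cv2.INTER_CUBIC))
cv2.imwrite('pics/w2b.png',cv2.resize(im[240:340,120:440],None,fx=2.5,fy=2.5,interpolation=cv2.INTER_CUBIC))
E
```

```text
(no output)
```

View pics/w2a.png

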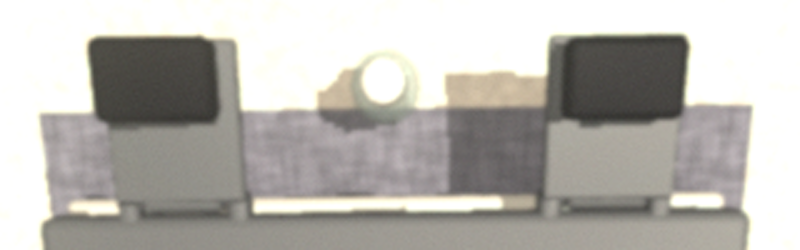

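View pics/w2b.png

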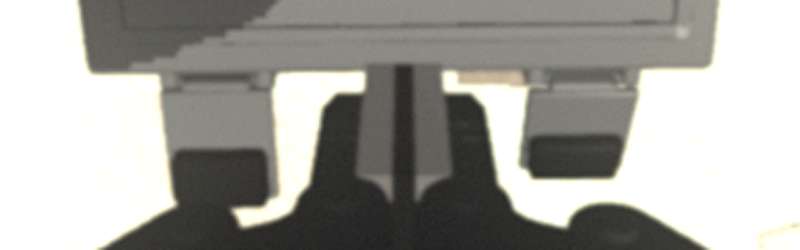

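Run:
```python
from ann import *
from scipy.optimize import least_squares
w=arm.get_image('wrist'); s=arm.get_image('side'); c=arm.get_image('scene')
wc=[(138,127),(418,125),(406,267),(154,270)]  # FL FR NR NL
S=np.array([(262,88),(494,342),(330,440),(107,166)])/3.3+np.array([290,210])
cc=np.array([(545,210),(335,65),(148,122),(330,298)])/5+np.array([140,140]) # FL? 
b=[(62,111),(62,-111),(-62,-111),(-62,111)]
def res(q,which='ws'):
    B=dict(x=q[0],y=q[1],yaw=q[2]); r=[]
    for p,k,o in [(w,wc,q[3:5]),(s,S,q[5:7])]:
        for (x,y),uv in zip(b,k): r+=list(proj(p,W((x,y,91),B))-uv-o)
    return np.array(r+list(np.array(q[3:])*0.7))
r=least_squares(res,[587,-87,-1.8,0,0,0,0],loss='soft_l1'); print(r.x.round(2),r.fun.round(1))
B=dict(x=r.x[0],y=r.x[1],yaw=r.x[2],lid=5); json.dump(B,open('box.json','w'))
for p,n in [(w,'w'),(s,'s'),(c,'c')]:
    im=np.ascontiguousarray(p['pixels'][:,:,::-1]).copy()
    im=cv2.resize(im,None,fx=2,fy=2,interpolation=cv2.INTER_CUBIC)
    def line(P,col=(0,0,255)):
        q=[tuple((2*proj(p,W(t,B))).round().astype(int).tolist()) for t in P]
        for i in range(len(q)): cv2.line(im,q[i],q[(i+1)%len(q)],col,1)
    line([(*t,91) for t in b]); line([(x*.5*130/62,y*226/222*.5*2*0.5*2/1,59) if 0 else (np.sign(x)*65,np.sign(y)*113,59) for x,y in b],(0,255,0))
    line([(np.sign(x)*54,np.sign(y)*106,0) for x,y in b],(255,0,0))
    for sx in(1,-1):
        for sy in(1,-1):
            line([(sx*66,sy*65-20,85),(sx*66,sy*65+20,85)],(255,255,0))
    crop={'w':im[60:680,160:900],'s':im[420:780,560:940],'c':im[260:500,260:560]}[n]
    cv2.imwrite(f'pics/fit_{n}.png',crop)
```

```text
[ 5.8319e+02 -8.4500e+01 -1.6400e+00 -7.0000e-02  4.9000e-01 -2.3700e+00
  5.0000e-02] [-3.4 -0.3  4.  -1.1 -0.3  1.3  0.2  0.5 -0.2 -1.   1.6  0.4 -0.5  2.
 -1.5 -0.6 -0.   0.3 -1.7  0. ]
```

View pics/fit_w.png

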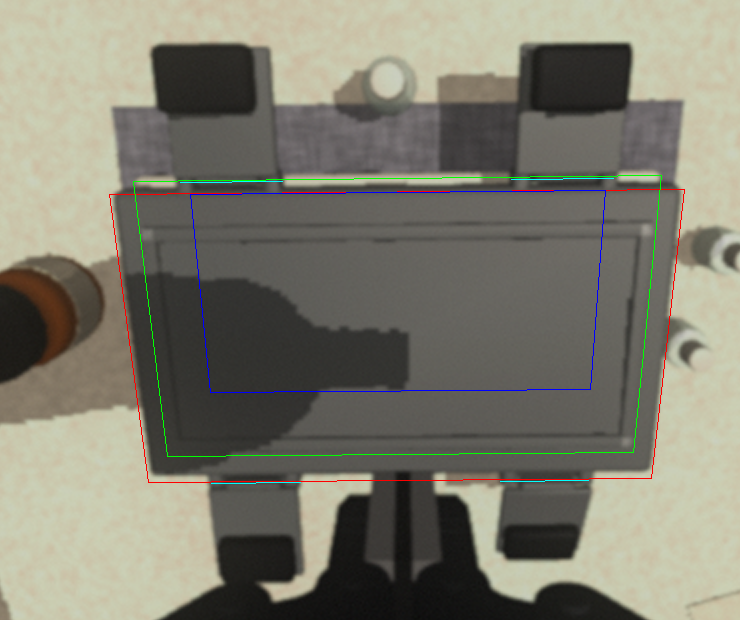

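View pics/fit_s.png

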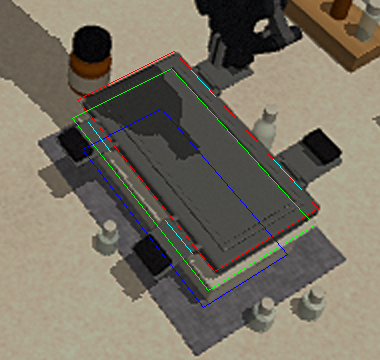

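View pics/fit_c.png

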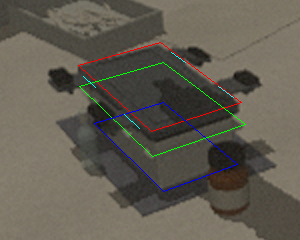

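Emit:
play_rows(
  moves=[
    [[-0.007, 0, -0.15], 0, 1],
    [[-0.013, 0.003, -0.3], 0, 1],
    [[-0.013, 0.006, -0.4], 0, 1],
    [[-0.013, 0.006, -0.43], 0, 1],
    [[-0.013, 0.006, -0.43], 0, 1],
  ],
)

```text
clock: 5.05
position: [582.0, -84.6, 277.3]
ee_rot: [1.0, -0.018, 0.001, -0.0]
contact_force: [0.3, 0.3, 0.6]
gripper_width: -0.0
```

Emit:
play_rows(
  moves=[
    [[0, 0, -0.01], 0, 1],
    [[0, 0, -0.02], 0, 1],
    [[0, 0, -0.02], 0, 1],
  ],
)

```text
clock: 5.42
position: [582.0, -84.7, 271.6]
ee_rot: [1.0, -0.018, 0.001, -0.0]
contact_force: [0.2, 0.6, -0.2]
gripper_width: -0.1
```

Emit:
play_rows(
  moves=[
    [[0, 0, -0.007], 0, 1],
    [[0, 0, -0.012], 0, 1],
    [[0, 0, -0.015], 0, 1],
  ],
)

```text
clock: 5.8
position: [582.0, -84.7, 266.9]
ee_rot: [1.0, -0.018, 0.001, -0.0]
contact_force: [0.0, 0.2, 0.3]
gripper_width: -0.5
```

Emit:
play_rows(
  moves=[
    [[0, 0, -0.004], 0, 1],
    [[0, 0, -0.007], 0, 1],
  ],
)

```text
clock: 6.05
position: [582.0, -84.7, 265.1]
ee_rot: [1.0, -0.018, 0.001, -0.0]
contact_force: [-0.8, 1.4, 3.9]
gripper_width: -0.0
```

Emit:
play_rows(
  moves=[
    [[0, 0, -0.0035], 0, 1],
    [[0, 0, -0.0035], 0, 1],
  ],
)

```text
clock: 6.3
position: [581.9, -84.7, 264.5]
ee_rot: [1.0, -0.018, 0.001, -0.0]
contact_force: [-1.8, 0.3, 3.0]
gripper_width: 0.0
```

Emit:
play_rows(
  moves=[
    [[0, 0, -0.003], 0, 1],
    [[0, 0, -0.005], 0, 1],
  ],
)

```text
clock: 6.55
position: [581.9, -84.7, 263.0]
ee_rot: [1.0, -0.018, 0.001, 0.0]
contact_force: [-2.3, -0.7, 3.1]
gripper_width: 0.1
```

Emit:
play_rows(
  moves=[
    [[0, 0, -0.003], 0, 1],
    [[0, 0, -0.006], 0, 1],
  ],
)

```text
clock: 6.8
position: [581.9, -84.7, 261.2]
ee_rot: [1.0, -0.018, 0.001, 0.0]
contact_force: [-0.8, 0.5, 4.5]
gripper_width: -0.1
```

Emit:
play_rows(
  moves=[
    [[0, 0, -0.003], 0, 1],
    [[0, 0, -0.003], 0, 1],
  ],
)

```text
clock: 7.05
position: [581.9, -84.7, 260.1]
ee_rot: [1.0, -0.018, 0.001, 0.0]
contact_force: [-1.1, 0.8, 3.1]
gripper_width: -0.4
```

Emit:
play_rows(
  moves=[
    [[0, 0, -0.003], 0, 1],
    [[0, 0, -0.003], 0, 1],
  ],
)

```text
clock: 7.3
position: [581.9, -84.7, 259.5]
ee_rot: [1.0, -0.018, 0.001, 0.0]
contact_force: [-2.2, 1.1, 5.7]
gripper_width: 0.5
```

Emit:
play_rows(
  moves=[
    [[0, 0, -0.003], 0, 1],
    [[0, 0, -0.003], 0, 1],
  ],
)

```text
clock: 7.55
position: [581.9, -84.6, 259.5]
ee_rot: [1.0, -0.018, 0.001, 0.0]
contact_force: [-2.1, 0.9, 8.3]
gripper_width: 0.1
```

Emit:
play_rows(
  moves=[
    [[0, 0, -0.003], 0, 1],
    [[0, 0, -0.003], 0, 1],
  ],
)

```text
clock: 7.8
position: [581.9, -84.6, 259.5]
ee_rot: [1.0, -0.018, 0.001, 0.0]
contact_force: [-3.5, 1.2, 7.9]
gripper_width: 0.1
```

Emit:
play_rows(
  moves=[
    [[0, 0, -0.003], 0, 1],
    [[0, 0, -0.0045], 0, 1],
  ],
)

```text
clock: 8.05
position: [581.9, -84.5, 259.5]
ee_rot: [1.0, -0.017, 0.001, 0.0]
contact_force: [-4.1, 2.3, 11.9]
gripper_width: -0.6
```

Emit:
play_rows(
  moves=[
    [[0, 0, -0.003], 0, 1],
    [[0, 0, -0.005], 0, 1],
  ],
)

```text
clock: 8.3
position: [581.8, -84.4, 259.5]
ee_rot: [1.0, -0.017, 0.001, 0.001]
contact_force: [-5.0, 1.9, 14.0]
gripper_width: -0.1
```

Emit:
play_rows(
  moves=[
    [[0, 0, 0.05], 0, 1],
    [[-0.05, 0, 0.2], 0, 1],
    [[-0.2, 0, 0.35], 0, 1],
    [[-0.4, 0.0, 0.45], 0, 1],
    [[-0.4, 0.0, 0.45], 0, 1],
  ],
)

```text
clock: 8.93
position: [459.3, -84.8, 397.4]
ee_rot: [1.0, -0.017, 0.004, 0.0]
contact_force: [-0.4, 0.6, 0.7]
gripper_width: -0.3
```

```bash
cat > fitc.py <<'E'
from ann import *
def draw(p,im,k,clips,lid=0):
    for (sx,sy,th,h) in clips:
        pt=clip(sx,sy,th,h,lid)
        for loop,col in [([(23,8+h,-17),(45,8+h,-17),(45,8+h,17),(23,8+h,17)],(0,0,255)),([(0,8,-20),(46,8,-20),(46,8,20),(0,8,20)],(0,255,0))]:
            q=[tuple((k*proj(p,W(pt(*t)))).round().astype(int).tolist()) for t in loop]
            for i in range(4): cv2.line(im,q[i],q[(i+1)%4],col,1)
    for z,hx,hy,c in[(86+lid,62,111,(255,0,255)),(89+lid,45,97,(255,255,0))]:
        q=[tuple((k*proj(p,W((a*hx,b*hy,z)))).round().astype(int).tolist()) for a,b in [(1,1),(1,-1),(-1,-1),(-1,1)]]
        for i in range(4): cv2.line(im,q[i],q[(i+1)%4],c,1)
E
python3 - <<'E'
from fitc import *
import pickle
s=arm.read_state(); print(s['clock'],s['position'],s['contact_force'])
B.update(x=585,y=-84.5,yaw=-1.7,lid=0); json.dump(B,open('box.json','w'))
d={}
for n,sl in [('wrist',np.s_[0:340,60:500]),('side',np.s_[215:385,290:470])]:
    p=arm.get_image(n); d[n]=p
    im=p['pixels'][:,:,::-1].copy(); k=4 if n=='side' else 1.8
    im=cv2.resize(cv2.convertScaleAbs(im,alpha=1.3,beta=15),None,fx=k,fy=k,interpolation=cv2.INTER_CUBIC)
    draw(p,im,k,[(-1,-1,1.4,12),(-1,1,1.4,12),(1,-1,1.4,12),(1,1,1.4,12)])
    a=[int(x*k) for x in (sl[0].start,sl[0].stop,sl[1].start,sl[1].stop)]
    cv2.imwrite(f'pics/c1{n}.png',im[a[0]:a[1],a[2]:a[3]])
pickle.dump(d,open('d1.pkl','wb'))
E
```

```text
8.925 [459.34821675 -84.75940621 397.40799332] [-0.43650812  0.56552453  0.67036881]
```

View pics/c1wrist.png

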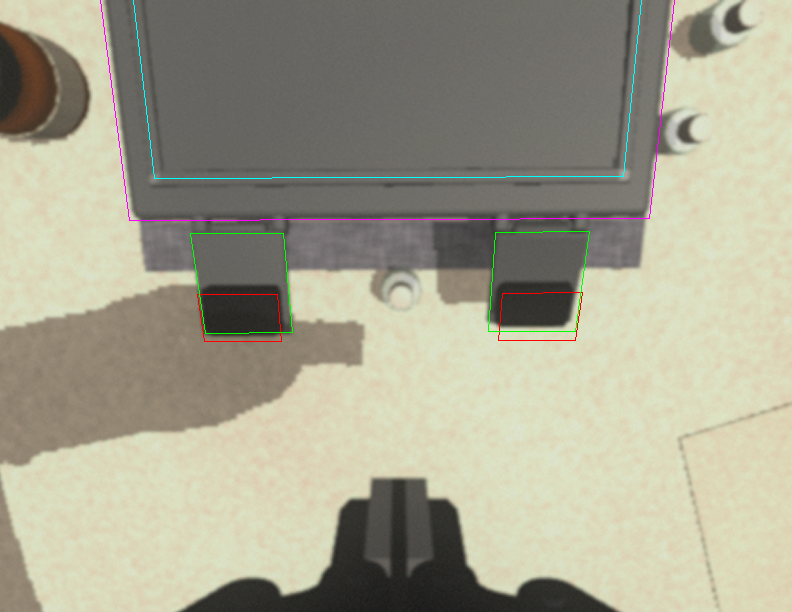

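View pics/c1side.png

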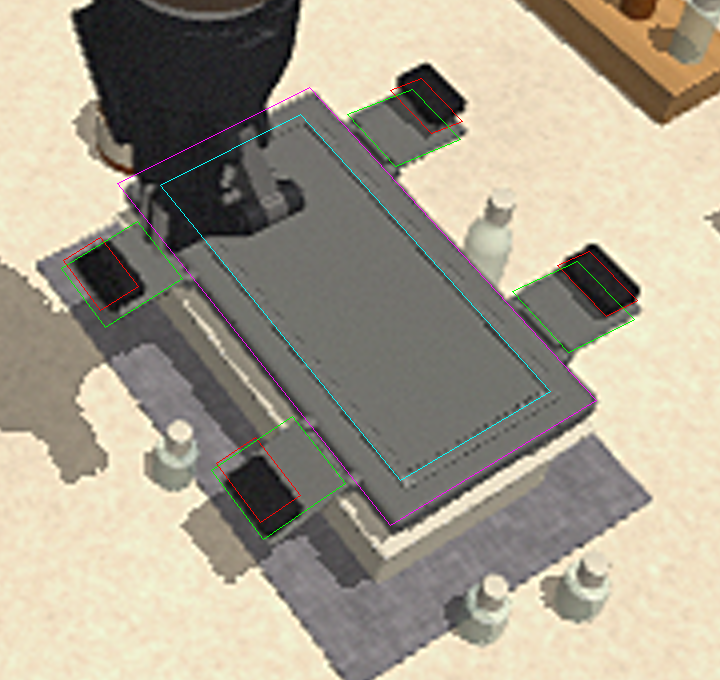

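```bash
cat > fit2.py <<'E'
from fitc import *
import pickle
from scipy.optimize import minimize
d=pickle.load(open('d1.pkl','rb'))
w2=dict(d['wrist']); w2['pixels']=cv2.imread('pics/w2.png')[:,:,::-1]; w2['xyz']=np.array([670.89391855,-89.86858817,372.69269333]); w2['rotation']=np.array([0.11145811,-0.11528517,0.71146537,-0.68418086])
s0=dict(d['side']); s0['pixels']=cv2.imread('pics/side0.png')[:,:,::-1]
views={'w2':(w2,6),'d1':(d['wrist'],0),'s1':(d['side'],0),'s0':(s0,6)}
use={(-1,-1):['w2','d1','s1','s0'],(-1,1):['w2','d1','s1','s0'],(1,-1):['w2','s1','s0'],(1,1):['w2','s1','s0']}
def hull(p,sx,sy,th,h,lid,off):
    pt=clip(sx,sy,th,h,lid)
    q=[proj(p,W(pt(r,n,y)))+off for r in(23,45) for n in(8,8+h) for y in(-17,17)]
    return cv2.convexHull(np.array(q,np.float32))
def mask(p,sx,sy,lid):
    pt=clip(sx,sy,1.4,10,lid); c=proj(p,W(pt(34,14,0)))
    g=p['pixels'].max(2)<52
    R=26 if p['vfov']>50 else 17
    m=np.zeros(g.shape,np.uint8); cv2.circle(m,tuple(int(v) for v in c),R,1,-1)
    m=(g&(m>0)).astype(np.uint8)
    n,l,st,ce=cv2.connectedComponentsWithStats(m); 
    k=1+np.argmax(st[1:,4]); return (l==k).astype(np.uint8)
if __name__=='__main__':
  for cl,vs in use.items():
    M={v:mask(views[v][0],*cl,views[v][1]) for v in vs}
    def cost(q,vs=vs,full=False):
        o=[]
        for v in vs:
            p,lid=views[v]; off=np.array(q[2:4]) if v[0]=='s' else (np.array(q[4:6]) )
            H=hull(p,*cl,q[0],q[1],lid,off)
            a=np.zeros(M[v].shape,np.uint8); cv2.fillPoly(a,[np.round(H*16).astype(np.int32)],1,shift=4)
            o.append(1-(a&M[v]).sum()/max(1,(a|M[v]).sum()))
        if full: return o
        return np.mean(o)+0.001*((q[2]-2.5)**2+(q[3]-0)**2)+0.003*(q[4]**2+q[5]**2)
    best=None
    for th in(1.15,1.3,1.45,1.6):
        for h in(5,10,15,20):
            r=minimize(cost,[th,h,2.5,0,0,0],method='Nelder-Mead',options=dict(initial_simplex=np.array([[th,h,2.5,0,0,0]]+[[th+.1*(i==0),h+4*(i==1)]+[2.5+2*(i==2)]+[2.*(i==j) for j in(3,4,5)] for i in range(6)]),maxiter=400))
            if best is None or r.fun<best.fun: best=r
    print(cl,best.x.round(2),round(best.fun,3),np.round(cost(best.x,full=True),2),[int(m.sum()) for m in M.values()])
E
python3 fit2.py
```

```text
(-1, -1) [ 1.21  0.75  1.03 -0.3  -0.25  0.08] 0.195 [0.08 0.08 0.19 0.43] [599, 1052, 284, 424]
(-1, 1) [ 1.55  4.46  1.   -0.11 -0.06 -0.1 ] 0.292 [0.35 0.04 0.3  0.47] [1202, 1267, 261, 350]
(1, -1) [ 1.61  7.29  1.17 -1.3   0.12 -0.13] 0.123 [0.12 0.08 0.15] [1511, 234, 241]
(1, 1) [ 1.57 13.55  1.25 -1.65 -0.5  -0.12] 0.207 [0.23 0.2  0.18] [1424, 218, 218]
```

Emit:
play_rows(
  moves=[
    [[0.018, -0.12, 0], 0, 1],
    [[0.036, -0.204, -0.1], 0, 1],
    [[0.036, -0.204, -0.25], 0, 1],
    [[0.036, -0.204, -0.347], 0, 1],
    [[0.036, -0.204, -0.347], 0, 1],
  ],
)

```text
clock: 9.65
position: [472.5, -145.9, 287.9]
ee_rot: [1.0, -0.017, -0.001, 0.0]
contact_force: [-0.8, 0.4, 0.1]
gripper_width: -0.4
```

```bash
cat > pic.py <<'E'
import sys
from fitc import *
s=arm.read_state(); print(s['clock'],s['position'].round(1),s['contact_force'].round(1))
tag=sys.argv[1]
for n in sys.argv[2:]:
    sl={'wrist':(0,420,0,560),'side':(205,385,280,470),'scene':(130,250,130,290)}[n]
    p=arm.get_image(n); k={'side':3.6,'wrist':1.3,'scene':4.5}[n]
    im=cv2.convertScaleAbs(p['pixels'][sl[0]:sl[1],sl[2]:sl[3],::-1].copy(),alpha=1.4 ,beta=15)
    cv2.imwrite(f'pics/{tag}_{n}.png',cv2.resize(im,None,fx=k,fy=k,interpolation=cv2.INTER_CUBIC))
E
python3 pic.py n1 wrist side
```

```text
9.65 [ 472.5 -145.9  287.9] [-0.8  0.4  0.1]
```

View pics/n1_wrist.png

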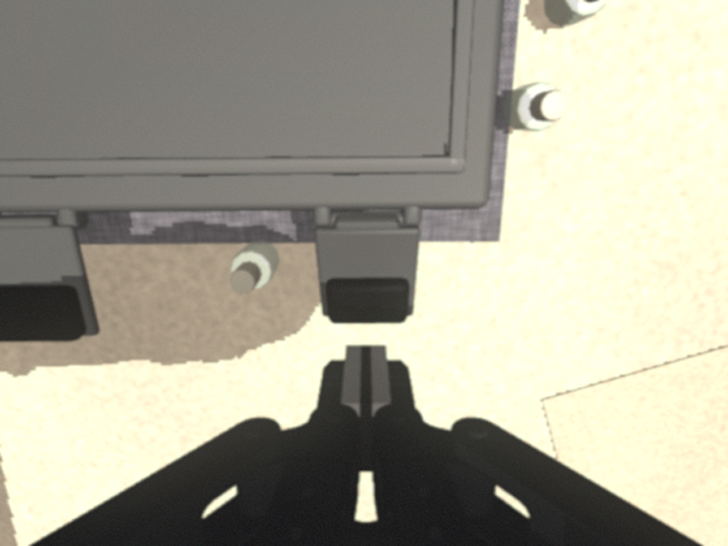

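View pics/n1_side.png

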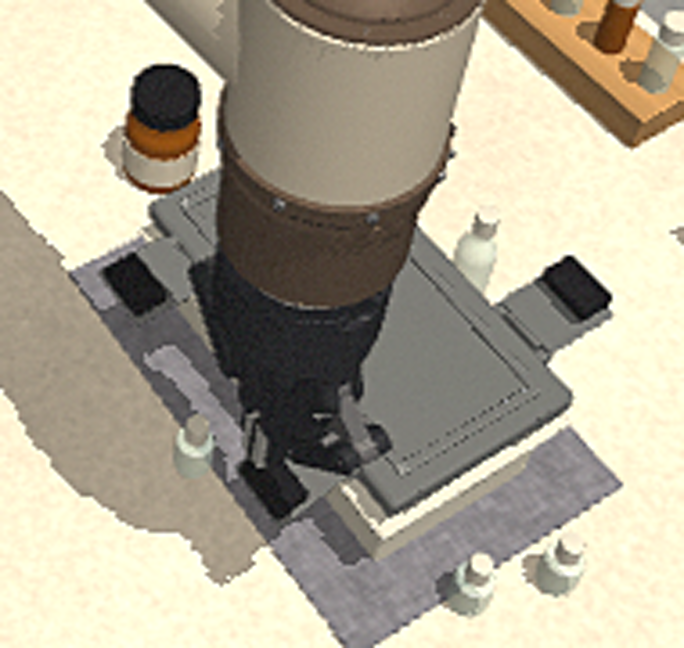

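Emit:
play_rows(
  moves=[
    [[-0.008, 0, -0.03], 0, 1],
    [[-0.008, 0, -0.06], 0, 1],
    [[-0.008, 0, -0.085], 0, 1],
    [[-0.008, 0, -0.1], 0, 1],
    [[-0.02, 0, -0.115], 0, 1],
    [[-0.032, 0, -0.13], 0, 1],
    [[-0.032, 0, -0.13], 0, 1],
  ],
)

```text
clock: 10.62
position: [463.4, -145.8, 251.9]
ee_rot: [1.0, -0.017, 0.002, 0.001]
contact_force: [-1.1, -0.4, 0.0]
gripper_width: -0.3
```

```bash
python3 pic.py n2 wrist
```

```text
10.625 [ 463.4 -145.8  251.9] [-1.1 -0.4  0. ]
```

View pics/n2_wrist.png

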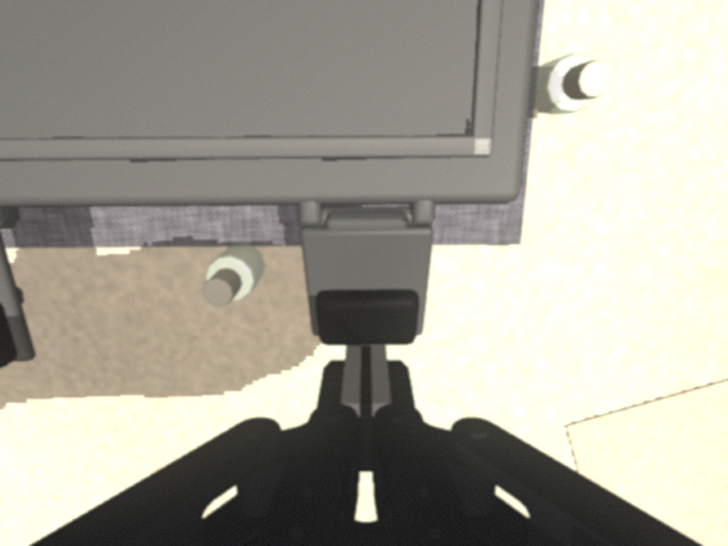

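Run:
```python
from fitc import *
p=arm.get_image('wrist')
for dx in (-11,-5,0,5,11):
    print(dx,(1.3*proj(p,[463.4+dx,-145.8,78.4])).round(0))
for th in(1.1,1.2,1.3,1.4):
  for h in(4,8):
    pt=clip(-1,-1,th,h,0)
    print(th,h,[(1.3*proj(p,W(pt(r,n,0)))).round(0).tolist() for r,n in[(23,8+h),(45,8+h),(46,8),(46,0)]])
```

```text
-11 [367. 397.]
-5 [367. 383.]
0 [366. 370.]
5 [366. 357.]
11 [365. 342.]
1.1 4 [[366.0, 298.0], [366.0, 339.0], [366.0, 332.0], [366.0, 315.0]]
1.1 8 [[366.0, 307.0], [367.0, 348.0], [366.0, 332.0], [366.0, 315.0]]
1.2 4 [[366.0, 300.0], [367.0, 346.0], [366.0, 340.0], [366.0, 324.0]]
1.2 8 [[367.0, 308.0], [367.0, 355.0], [366.0, 340.0], [366.0, 324.0]]
1.3 4 [[366.0, 302.0], [367.0, 353.0], [367.0, 347.0], [366.0, 332.0]]
1.3 8 [[367.0, 309.0], [367.0, 361.0], [367.0, 347.0], [366.0, 332.0]]
1.4 4 [[367.0, 303.0], [367.0, 359.0], [367.0, 354.0], [366.0, 340.0]]
1.4 8 [[367.0, 309.0], [367.0, 367.0], [367.0, 354.0], [366.0, 340.0]]
```

Emit:
play_rows(
  moves=[
    [[0.012, 0, 0.01], 0, 1],
    [[0.024, 0, 0.0], 0, 1],
    [[0.024, 0, -0.03], 0, 1],
    [[0.024, 0, -0.06], 0, 1],
    [[0.024, 0, -0.09], 0, 1],
    [[0.024, 0, -0.12], 0, 1],
    [[0.024, 0, -0.15], 0, 1],
    [[0.024, 0, -0.15], 0, 1],
  ],
)

```text
clock: 11.72
position: [471.0, -145.8, 206.4]
ee_rot: [1.0, -0.017, 0.002, 0.001]
contact_force: [0.3, 0.4, 0.5]
gripper_width: 0.4
```

```bash
python3 pic.py n3 wrist side
```

```text
11.725 [ 471.  -145.8  206.4] [0.3 0.4 0.5]
```

View pics/n3_wrist.png

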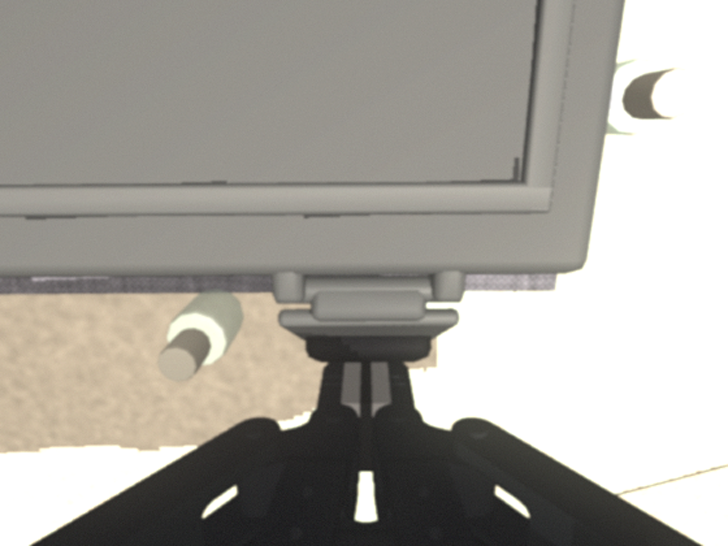

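View pics/n3_side.png

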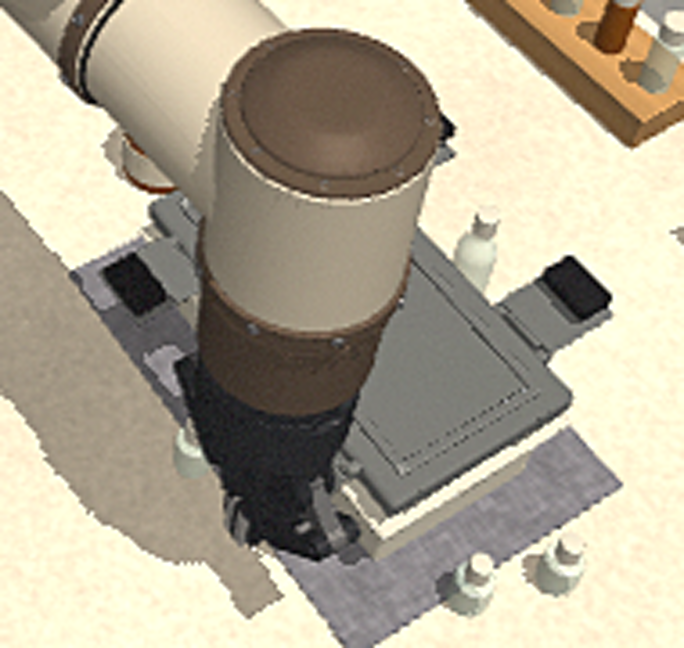

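Emit:
play_rows(
  moves=[
    [[0.007, 0, 0], 0, 1],
    [[0.014, 0, 0], 0, 1],
    [[0.021, 0, 0], 0, 1],
    [[0.027, 0, 0], 0, 1],
    [[0.027, 0, 0], 0, 1],
  ],
)

```text
clock: 12.45
position: [479.4, -145.8, 207.3]
ee_rot: [1.0, -0.017, 0.002, 0.001]
contact_force: [-1.5, 0.6, 0.2]
gripper_width: -0.1
```

Emit:
play_rows(
  moves=[
    [[0.003, 0, 0], 0, 1],
    [[0.006, 0, 0], 0, 1],
    [[0.006, 0, 0], 0, 1],
  ],
)

```text
clock: 12.82
position: [480.5, -145.8, 206.9]
ee_rot: [1.0, -0.017, 0.001, 0.001]
contact_force: [-3.5, -0.7, 0.3]
gripper_width: 0.0
```

Emit:
play_rows(
  moves=[
    [[0.003, 0, 0], 0, 1],
    [[0.005, 0, 0], 0, 1],
    [[0.005, 0, 0], 0, 1],
  ],
)

```text
clock: 13.2
position: [481.4, -145.9, 206.6]
ee_rot: [1.0, -0.017, 0.0, 0.001]
contact_force: [-5.3, -0.4, -0.3]
gripper_width: 0.2
```

Emit:
play_rows(
  moves=[
    [[0.004, 0, 0], 0, 1],
    [[0.007, 0, 0], 0, 1],
    [[0.007, 0, 0], 0, 1],
  ],
)

```text
clock: 13.58
position: [482.6, -145.9, 206.2]
ee_rot: [1.0, -0.017, -0.001, 0.001]
contact_force: [-5.3, 0.7, -0.2]
gripper_width: 0.1
```

Emit:
play_rows(
  moves=[
    [[0.004, 0, 0], 0, 1],
    [[0.008, 0, 0], 0, 1],
    [[0.008, 0, 0], 0, 1],
  ],
)

```text
clock: 13.95
position: [483.9, -146.0, 205.7]
ee_rot: [1.0, -0.018, -0.003, 0.001]
contact_force: [-7.2, 0.6, 1.1]
gripper_width: -0.2
```

Emit:
play_rows(
  moves=[
    [[0.004, 0, 0], 0, 1],
    [[0.008, 0, 0], 0, 1],
    [[0.008, 0, 0], 0, 1],
  ],
)

```text
clock: 14.32
position: [485.1, -146.0, 205.4]
ee_rot: [1.0, -0.018, -0.005, 0.0]
contact_force: [-6.1, 0.1, 0.6]
gripper_width: 0.1
```

Emit:
play_rows(
  moves=[
    [[0.004, 0, 0.002], 0, 1],
    [[0.009, 0, 0.002], 0, 1],
    [[0.009, 0, 0.002], 0, 1],
  ],
)

```text
clock: 14.7
position: [486.3, -146.1, 205.3]
ee_rot: [1.0, -0.018, -0.008, 0.0]
contact_force: [-7.0, 0.9, 0.4]
gripper_width: -0.2
```

Emit:
play_rows(
  moves=[
    [[0.004, 0, 0.002], 0, 1],
    [[0.009, 0, 0.002], 0, 1],
    [[0.009, 0, 0.002], 0, 1],
  ],
)

```text
clock: 15.08
position: [487.4, -146.2, 205.2]
ee_rot: [1.0, -0.019, -0.011, 0.0]
contact_force: [-6.9, 0.1, 1.0]
gripper_width: 0.1
```

Emit:
play_rows(
  moves=[
    [[0.009, 0, 0.002], 0, 1],
    [[0.012, 0, 0.002], 0, 1],
    [[0.015, 0, 0.002], 0, 1],
    [[0.018, 0, 0.002], 0, 1],
  ],
)

```text
clock: 15.58
position: [490.3, -146.3, 204.6]
ee_rot: [1.0, -0.02, -0.015, -0.0]
contact_force: [-8.0, -0.5, -0.9]
gripper_width: -0.0
```

Emit:
play_rows(
  moves=[
    [[0.012, 0, 0.002], 0, 1],
    [[0.015, 0, 0.003], 0, 1],
    [[0.018, 0, 0.003], 0, 1],
    [[0.021, 0, 0.003], 0, 1],
  ],
)

```text
clock: 16.08
position: [493.7, -146.4, 203.8]
ee_rot: [1.0, -0.02, -0.02, -0.0]
contact_force: [-7.6, -0.0, -2.5]
gripper_width: -0.2
```

```bash
python3 pic.py n4 wrist side; python3 -c "
from h import *
print(Rot.from_quat(arm.read_state()['ee_rot']).as_matrix().round(3))"
```

```text
16.075 [ 493.7 -146.4  203.8] [-7.6 -0.  -2.5]
[[ 0.998 -0.041 -0.039]
 [-0.041 -0.999  0.001]
 [-0.039  0.    -0.999]]
```

View pics/n4_wrist.png

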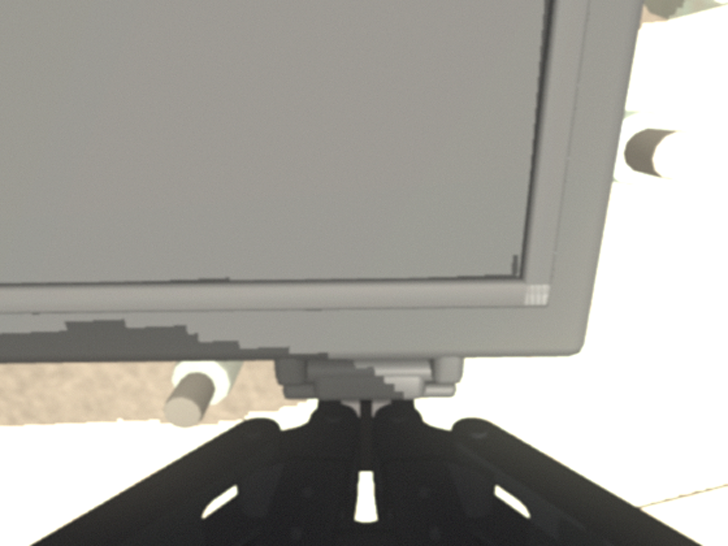

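Emit:
play_rows(
  moves=[
    [[0.015, 0, 0.003], 0, 1],
    [[0.02, 0, 0.005], 0, 1],
    [[0.024, 0, 0.006], 0, 1],
    [[0.027, 0, 0.007], 0, 1],
  ],
)

```text
clock: 16.68
position: [500.0, -146.5, 204.8]
ee_rot: [1.0, -0.021, -0.023, -0.001]
contact_force: [-8.4, -0.8, -2.2]
gripper_width: 0.0
```

Emit:
play_rows(
  moves=[
    [[0.007, 0, 0.001], 0, 1],
    [[0.012, 0, 0.001], 0, 1],
    [[0.012, 0, 0.001], 0, 1],
  ],
)

```text
clock: 17.05
position: [501.3, -146.6, 204.5]
ee_rot: [0.999, -0.021, -0.027, -0.001]
contact_force: [-9.6, 0.3, 2.2]
gripper_width: 0.0
```

```bash
python3 pic.py n5 wrist side
```

```text
17.05 [ 501.3 -146.6  204.5] [-9.6  0.3  2.2]
```

View pics/n5_wrist.png

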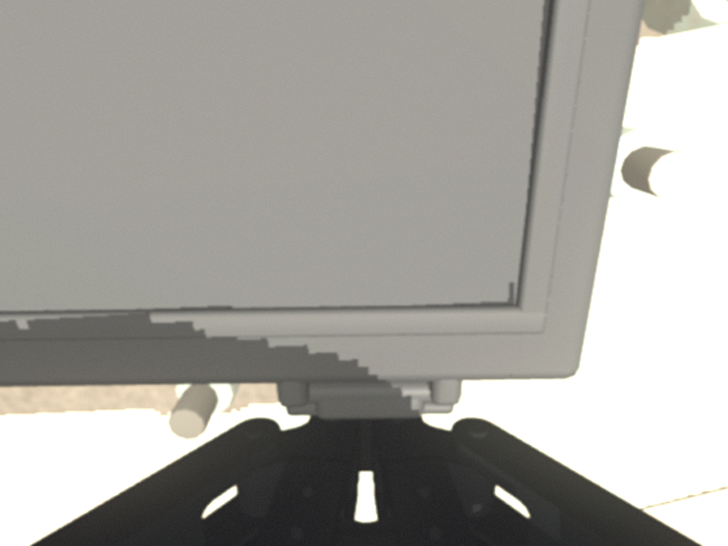

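Emit:
play_rows(
  moves=[
    [[-0.04, 0, 0.0], 0, 1],
    [[-0.1, 0, 0.0], 0, 1],
    [[-0.15, 0, 0.1], 0, 1],
    [[-0.15, 0, 0.25], 0, 1],
    [[-0.15, 0, 0.4], 0, 1],
    [[-0.15, 0, 0.4], 0, 1],
  ],
)

```text
clock: 17.9
position: [458.4, -146.6, 329.5]
ee_rot: [1.0, -0.021, -0.019, -0.0]
contact_force: [0.9, 0.9, 0.0]
gripper_width: 0.3
```

```bash
python3 pic.py n6 wrist side
```

```text
17.9 [ 458.4 -146.6  329.5] [0.9 0.9 0. ]
```

View pics/n6_wrist.png

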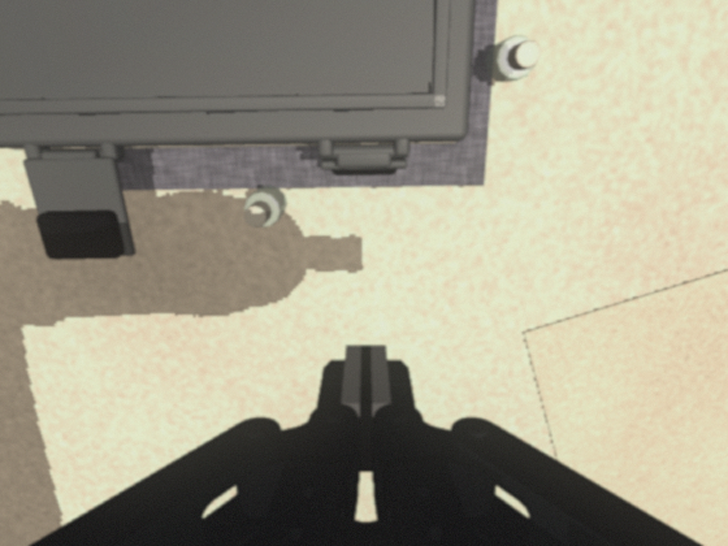

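View pics/n6_side.png

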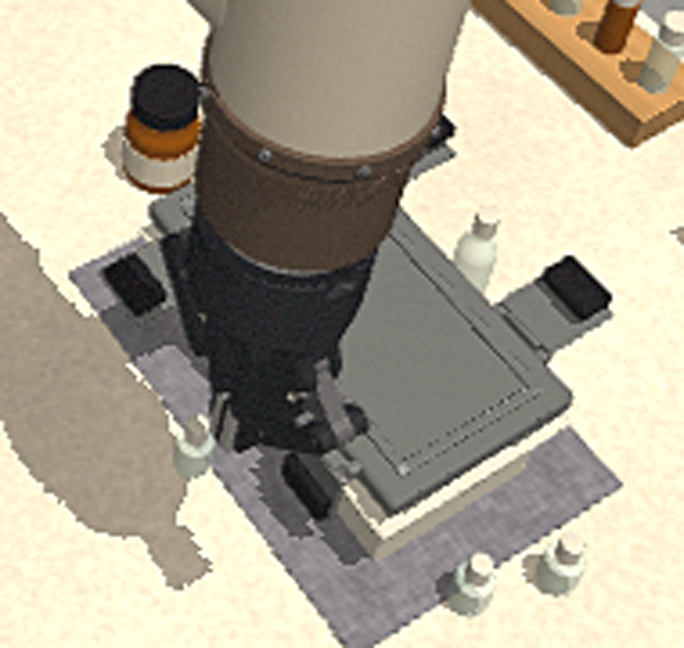

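Run:
```python
from fitc import *
p=arm.get_image('wrist')
print('lid near edge', (1.3*proj(p,W((-62,-65,86)))).round(0),'border NR',(1.3*proj(p,W((-45,-97,89)))).round(0))
for th in(0,.1,.2,.3):
  for h in(4,6,8):
    pt=clip(-1,-1,th,h,0)
    print(th,h,[(1.3*proj(p,W(pt(r,n,0)))).round(0).tolist() for r,n in[(0,8),(23,8+h),(45,8+h),(45,8)]])
```

```text
lid near edge [363. 135.] border NR [441.  91.]
0 4 [[364.0, 162.0], [364.0, 164.0], [364.0, 159.0], [364.0, 151.0]]
0 6 [[364.0, 162.0], [364.0, 168.0], [364.0, 163.0], [364.0, 151.0]]
0 8 [[364.0, 162.0], [364.0, 173.0], [364.0, 166.0], [364.0, 151.0]]
0.1 4 [[364.0, 162.0], [364.0, 169.0], [364.0, 168.0], [364.0, 160.0]]
0.1 6 [[364.0, 162.0], [364.0, 173.0], [364.0, 171.0], [364.0, 160.0]]
0.1 8 [[364.0, 162.0], [364.0, 178.0], [364.0, 175.0], [364.0, 160.0]]
0.2 4 [[364.0, 162.0], [364.0, 174.0], [364.0, 176.0], [364.0, 169.0]]
0.2 6 [[364.0, 162.0], [364.0, 178.0], [364.0, 180.0], [364.0, 169.0]]
0.2 8 [[364.0, 162.0], [364.0, 182.0], [364.0, 184.0], [364.0, 169.0]]
0.3 4 [[364.0, 162.0], [364.0, 179.0], [364.0, 184.0], [364.0, 177.0]]
0.3 6 [[364.0, 162.0], [364.0, 183.0], [364.0, 188.0], [364.0, 177.0]]
0.3 8 [[364.0, 162.0], [364.0, 187.0], [364.0, 192.0], [364.0, 177.0]]
```

Run:
```python
import cv2
im=cv2.imread('pics/n6_wrist.png')[120:200,230:480]; cv2.imwrite('pics/n6z.png',cv2.resize(im,None,fx=3.2,fy=3.2))
```

```text
(no output)
```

View pics/n6z.png

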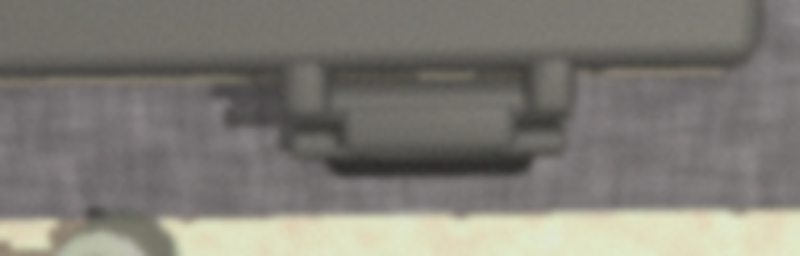

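Emit:
play_rows(
  moves=[
    [[0.15, 0.08, 0], 0, 1],
    [[0.32, 0.17, 0], 0, 1],
    [[0.49, 0.25, 0], 0, 1],
    [[0.66, 0.34, 0], 0, 1],
    [[0.83, 0.413, -0.02], 0, 1],
    [[0.83, 0.413, -0.08], 0, 1],
    [[0.83, 0.413, -0.1], 0, 1],
    [[0.83, 0.413, -0.1], 0, 1],
  ],
)

```text
clock: 19.05
position: [704.6, -23.2, 293.5]
ee_rot: [0.999, -0.022, -0.027, -0.0]
contact_force: [0.1, 0.4, 0.1]
gripper_width: 0.2
```

```bash
python3 pic.py f1 wrist scene;cat > tip.py <<'E'
from ann import *
s=arm.read_state(); R=Rot.from_quat(s['ee_rot']).as_matrix(); t=s['position']+R@[0,0,173.5]
a=np.radians(B['yaw']); d=t[:2]-[B['x'],B['y']]; b=np.array([np.cos(a)*d[0]+np.sin(a)*d[1],-np.sin(a)*d[0]+np.cos(a)*d[1]])
print('tip',t.round(1),'box',b.round(1),'D',round(abs(b[0])-66-11,1),'zax',R[:,2].round(3),'F',s['contact_force'].round(1),s['clock'])
E
python3 tip.py
```

```text
19.05 [704.6 -23.2 293.5] [0.1 0.4 0.1]
tip [696.2 -22.8 122.2] box [109.3  65. ] D 32.3 zax [-0.05   0.003 -0.999] F [-0.7 -0.5 -0.9] 19.15
```

View pics/f1_wrist.png

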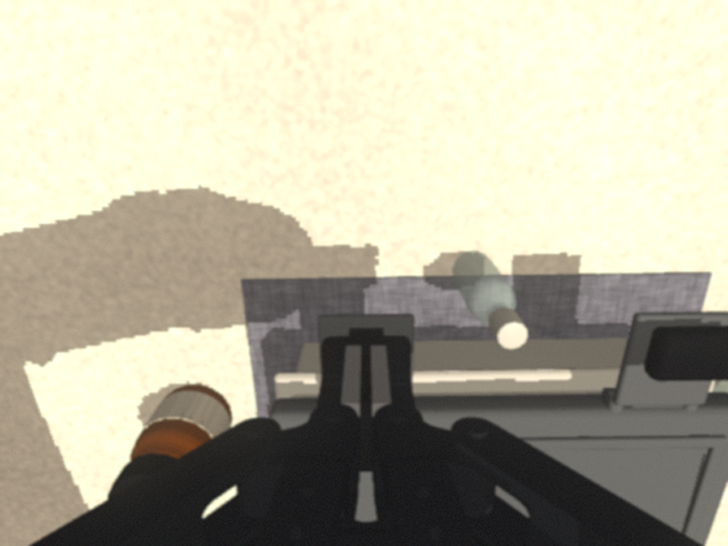

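View pics/f1_scene.png

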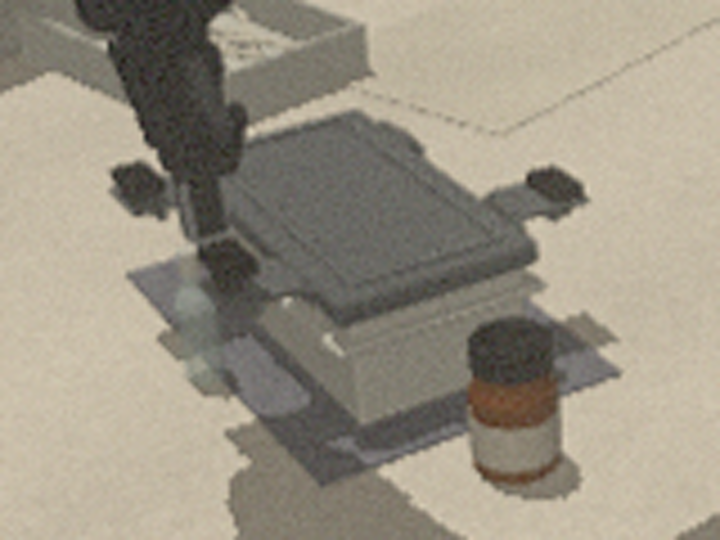

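Emit:
play_rows(
  moves=[
    [[0.01, 0, -0.03], 0, 1],
    [[0.018, 0, -0.06], 0, 1],
    [[0.018, 0, -0.09], 0, 1],
    [[0.018, 0, -0.125], 0, 1],
    [[0.026, 0, -0.14], 0, 1],
    [[0.035, 0, -0.155], 0, 1],
    [[0.035, 0, -0.155], 0, 1],
  ],
)

```text
clock: 20.02
position: [715.2, -23.2, 247.8]
ee_rot: [0.999, -0.022, -0.027, -0.001]
contact_force: [-0.7, 0.6, 0.3]
gripper_width: -0.0
```

```bash
python3 tip.py; python3 pic.py f2 wrist scene
```

```text
tip [706.  -22.8  74.6] box [119.1  65.3] D 42.1 zax [-0.053  0.002 -0.999] F [-0.7  0.6  0.3] 20.025
20.025 [715.2 -23.2 247.8] [-0.7  0.6  0.3]
```

View pics/f2_wrist.png

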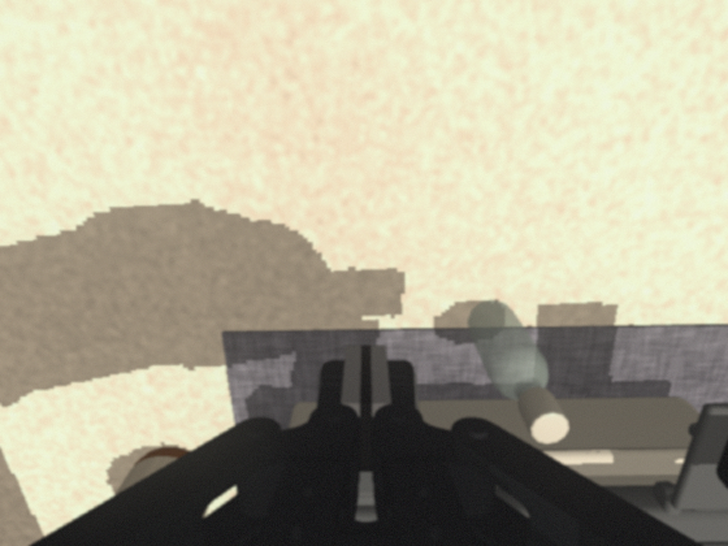

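View pics/f2_scene.png

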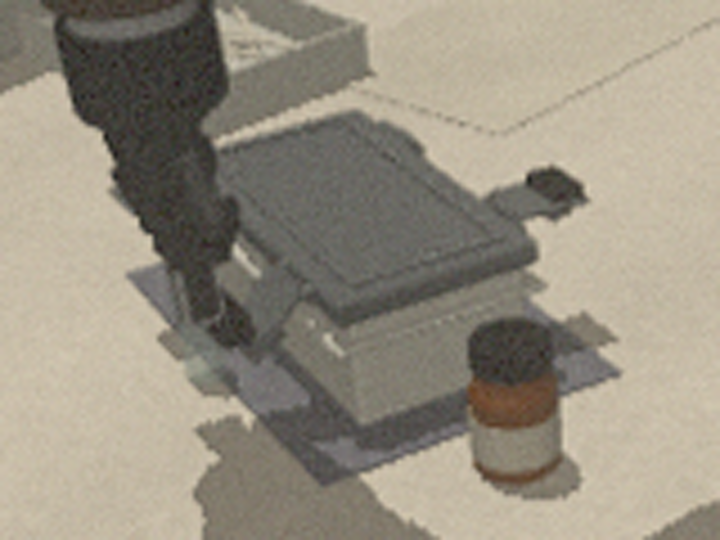

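Emit:
play_rows(
  moves=[
    [[0, 0, -0.03], 0, 1],
    [[0, 0, -0.06], 0, 1],
    [[0, 0, -0.09], 0, 1],
    [[0, 0, -0.12], 0, 1],
    [[0, 0, -0.137], 0, 1],
    [[0, 0, -0.137], 0, 1],
  ],
)

```text
clock: 20.88
position: [714.9, -23.3, 206.6]
ee_rot: [0.999, -0.022, -0.027, -0.001]
contact_force: [-0.1, 0.3, 0.7]
gripper_width: -0.2
```

```bash
python3 tip.py; python3 pic.py f3 scene
```

```text
tip [705.6 -22.9  33.3] box [118.7  65.2] D 41.7 zax [-0.054  0.002 -0.999] F [-0.1  0.3  0.7] 20.875
20.875 [714.9 -23.3 206.6] [-0.1  0.3  0.7]
```

View pics/f3_scene.png

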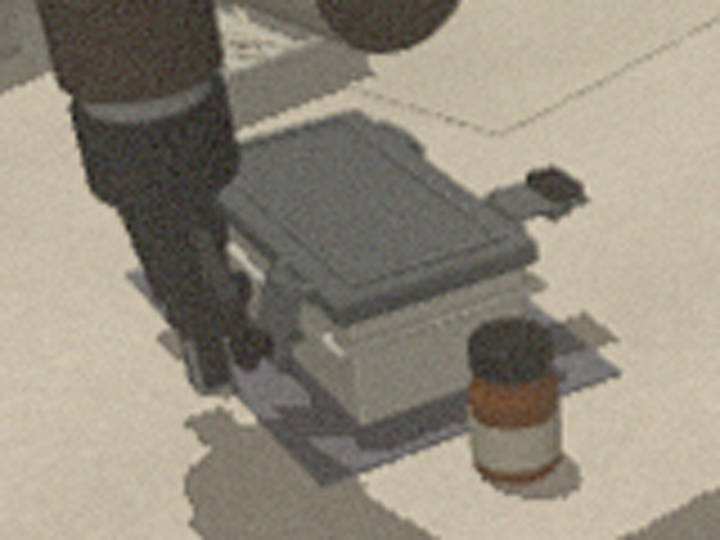

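Emit:
play_rows(
  moves=[
    [[-0.007, 0, 0], 0, 1],
    [[-0.014, 0, 0], 0, 1],
    [[-0.014, 0, 0], 0, 1],
  ],
)

```text
clock: 21.3
position: [712.2, -23.1, 208.1]
ee_rot: [1.0, -0.021, -0.023, -0.001]
contact_force: [5.8, 0.5, -1.6]
gripper_width: 0.1
```

Emit:
play_rows(
  moves=[
    [[-0.007, 0, 0], 0, 1],
    [[-0.014, 0, 0], 0, 1],
    [[-0.014, 0, 0], 0, 1],
  ],
)

```text
clock: 21.68
position: [710.1, -22.8, 209.4]
ee_rot: [1.0, -0.021, -0.018, -0.001]
contact_force: [8.5, -0.4, -3.3]
gripper_width: 0.1
```

```bash
python3 tip.py
```

```text
tip [703.8 -22.2  36. ] box [116.9  65.8] D 39.9 zax [-0.036  0.004 -0.999] F [ 8.5 -0.4 -3.3] 21.675
```

```bash
python3 pic.py f4 scene side
```

```text
21.675 [710.1 -22.8 209.4] [ 8.5 -0.4 -3.3]
```

View pics/f4_scene.png

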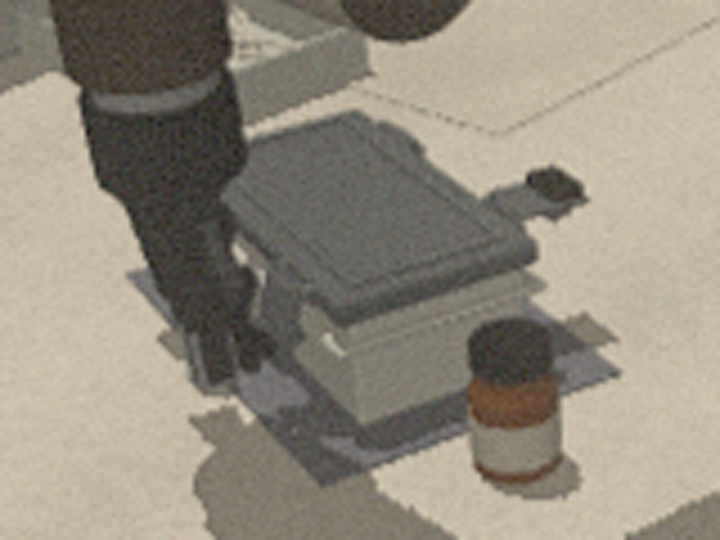

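View pics/f4_side.png

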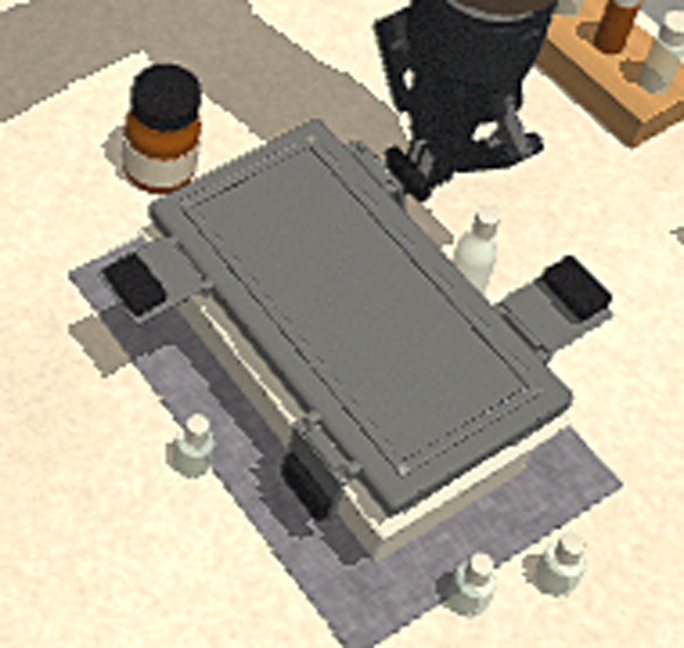

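Emit:
play_rows(
  moves=[
    [[-0.012, 0, -0.003], 0, 1],
    [[-0.016, 0, -0.006], 0, 1],
    [[-0.02, 0, -0.008], 0, 1],
  ],
)

```text
clock: 22.15
position: [707.2, -22.7, 209.0]
ee_rot: [1.0, -0.02, -0.012, -0.002]
contact_force: [10.9, -1.6, -3.7]
gripper_width: -0.3
```

```bash
python3 tip.py
```

```text
tip [703.1 -22.   35.5] box [116.2  66. ] D 39.2 zax [-0.023  0.004 -1.   ] F [10.9 -1.6 -3.7] 22.15
```

Emit:
play_rows(
  moves=[
    [[-0.014, 0, -0.003], 0, 1],
    [[-0.018, 0, -0.005], 0, 1],
    [[-0.022, 0, -0.007], 0, 1],
  ],
)

```text
clock: 22.52
position: [704.1, -22.5, 209.2]
ee_rot: [1.0, -0.02, -0.004, -0.002]
contact_force: [11.4, -1.8, -3.3]
gripper_width: 0.2
```

```bash
python3 tip.py; python3 pic.py f5 scene
```

```text
tip [702.8 -21.7  35.7] box [115.9  66.3] D 38.9 zax [-0.008  0.005 -1.   ] F [11.4 -1.8 -3.3] 22.525
22.525 [704.1 -22.5 209.2] [11.4 -1.8 -3.3]
```

View pics/f5_scene.png

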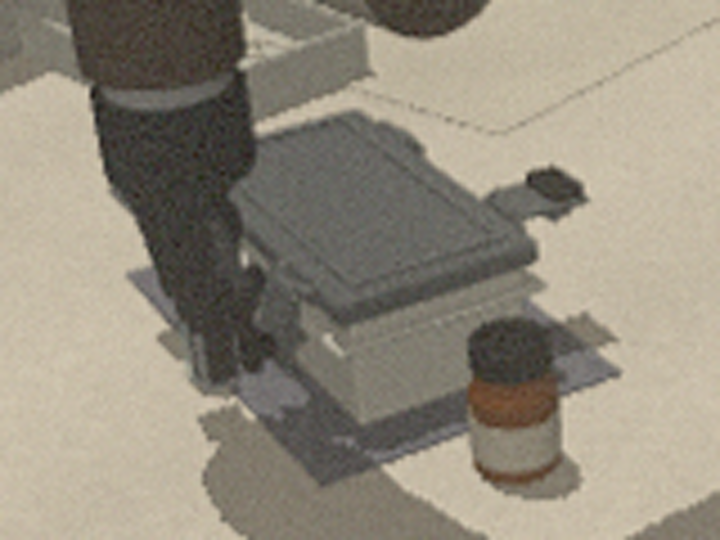

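Emit:
play_rows(
  moves=[
    [[-0.018, 0, -0.004], 0, 1],
    [[-0.024, 0, -0.007], 0, 1],
    [[-0.028, 0, -0.009], 0, 1],
    [[-0.031, 0, -0.01], 0, 1],
  ],
)

```text
clock: 23.08
position: [699.5, -22.2, 208.9]
ee_rot: [1.0, -0.019, 0.006, -0.003]
contact_force: [15.4, -3.3, -5.6]
gripper_width: 0.1
```

```bash
python3 tip.py
```

```text
tip [701.5 -21.2  35.4] box [114.6  66.7] D 37.6 zax [ 0.012  0.006 -1.   ] F [15.4 -3.3 -5.6] 23.075
```

Emit:
play_rows(
  moves=[
    [[-0.02, 0, -0.01], 0, 1],
    [[-0.024, 0, -0.02], 0, 1],
    [[-0.026, 0, -0.025], 0, 1],
  ],
)

```text
clock: 23.45
position: [693.3, -22.2, 203.6]
ee_rot: [1.0, -0.018, 0.009, -0.003]
contact_force: [2.8, -0.4, 0.9]
gripper_width: 0.0
```

```bash
python3 tip.py
```

```text
tip [696.6 -21.1  30.1] box [109.7  66.6] D 32.7 zax [ 0.019  0.006 -1.   ] F [ 2.8 -0.4  0.9] 23.45
```

Emit:
play_rows(
  moves=[
    [[0.05, 0, 0], 0, 1],
    [[0.12, 0, 0.02], 0, 1],
    [[0.12, 0, 0.17], 0, 1],
    [[0.12, 0, 0.32], 0, 1],
    [[0.12, 0, 0.42], 0, 1],
    [[0.12, 0, 0.42], 0, 1],
  ],
)

```text
clock: 24.2
position: [729.2, -22.2, 333.4]
ee_rot: [1.0, -0.018, 0.012, -0.004]
contact_force: [-0.7, 0.7, -0.1]
gripper_width: -0.4
```

```bash
python3 tip.py; python3 pic.py f6 wrist scene side
```

```text
tip [733.3 -21.1 159.9] box [146.4  67.8] D 69.4 zax [ 0.024  0.007 -1.   ] F [-0.7  0.7 -0.1] 24.2
24.2 [729.2 -22.2 333.4] [-0.7  0.7 -0.1]
```

View pics/f6_scene.png

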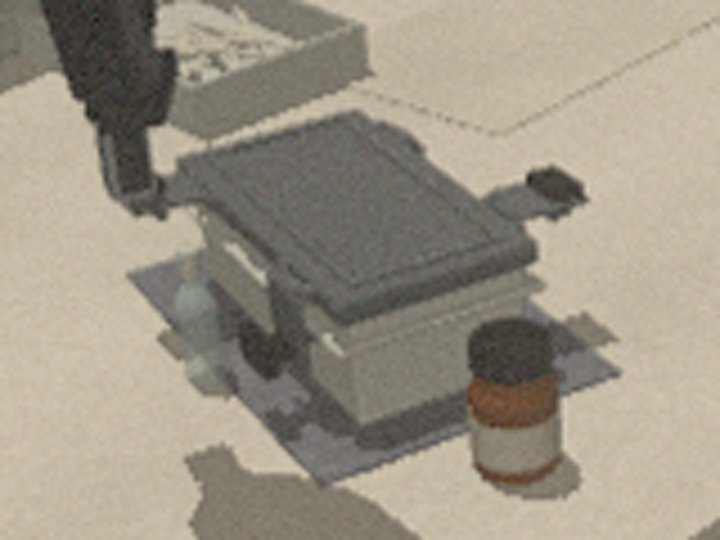

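View pics/f6_side.png

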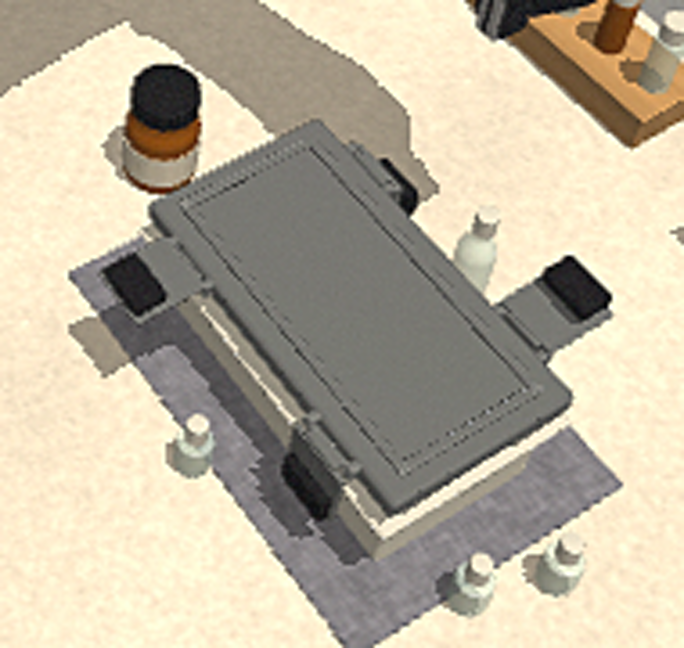

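Run:
```python
from fitc import *
p=arm.get_image('side')
g=p['pixels'][:,:,::-1]
# offset using border corners by template: print projected corners
p2=dict(p)
k=8
out=[]
for th in(0,.12,.25):
    q=dict(p); q['cx']=p['cx']+2.2; q['cy']=p['cy']+0.3
    im=cv2.resize(cv2.convertScaleAbs(g.copy(),alpha=1.4,beta=15),None,fx=k,fy=k,interpolation=cv2.INTER_CUBIC)
    draw(q,im,k,[(-1,-1,th,5),(1,1,th,20)])
    out.append(im[310*k:370*k,345*k:400*k][:, :])
cv2.imwrite('pics/ov.png',cv2.resize(np.hstack(out),(792,288)))
```

```text
(no output)
```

View pics/ov.png

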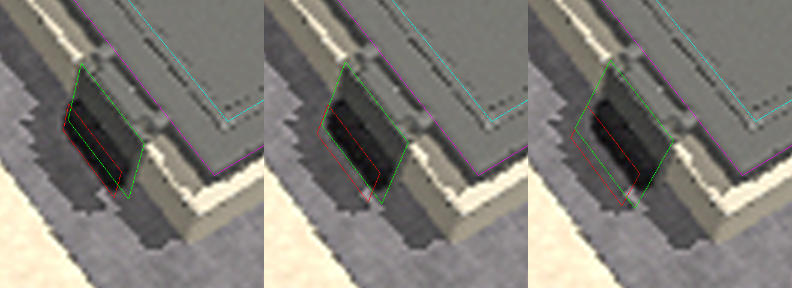

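Emit:
play_rows(
  moves=[
    [[-0.15, 0.003, 0], 0, 1],
    [[-0.33, 0.006, 0], 0, 1],
    [[-0.51, 0.01, 0], 0, 1],
    [[-0.69, 0.013, 0], 0, 1],
    [[-0.865, 0.016, 0], 0, 1],
    [[-0.865, 0.016, -0.08], 0, 1],
    [[-0.865, 0.016, -0.13], 0, 1],
    [[-0.865, 0.016, -0.13], 0, 1],
  ],
)

```text
clock: 25.4
position: [468.3, -17.6, 287.0]
ee_rot: [1.0, -0.019, 0.005, -0.002]
contact_force: [0.4, -1.1, 1.3]
gripper_width: 0.0
```

```bash
python3 tip.py; python3 pic.py l1 wrist
```

```text
tip [470.1 -16.8 113.5] box [-116.9   64.3] D 39.9 zax [ 0.01   0.005 -1.   ] F [ 0.4 -1.1  1.3] 25.4
25.4 [468.3 -17.6 287. ] [ 0.4 -1.1  1.3]
```

View pics/l1_wrist.png

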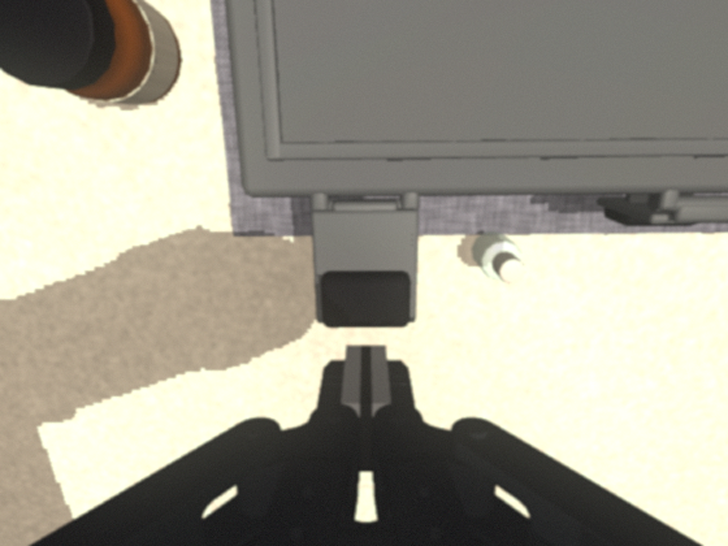

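Emit:
play_rows(
  moves=[
    [[0.01, 0, -0.03], 0, 1],
    [[0.01, 0, -0.06], 0, 1],
    [[0.01, 0, -0.09], 0, 1],
    [[0.008, 0, -0.12], 0, 1],
    [[0.006, 0, -0.15], 0, 1],
    [[0.006, 0, -0.18], 0, 1],
    [[0.006, 0, -0.18], 0, 1],
  ],
)

```text
clock: 26.32
position: [470.5, -17.5, 233.0]
ee_rot: [1.0, -0.019, 0.005, -0.002]
contact_force: [0.0, 0.9, 0.7]
gripper_width: -0.2
```

```bash
python3 tip.py; python3 pic.py l2 wrist side
```

```text
tip [472.3 -16.7  59.5] box [-114.6   64.4] D 37.6 zax [ 0.011  0.005 -1.   ] F [0.  0.9 0.7] 26.325
26.325 [470.5 -17.5 233. ] [0.  0.9 0.7]
```

View pics/l2_wrist.png

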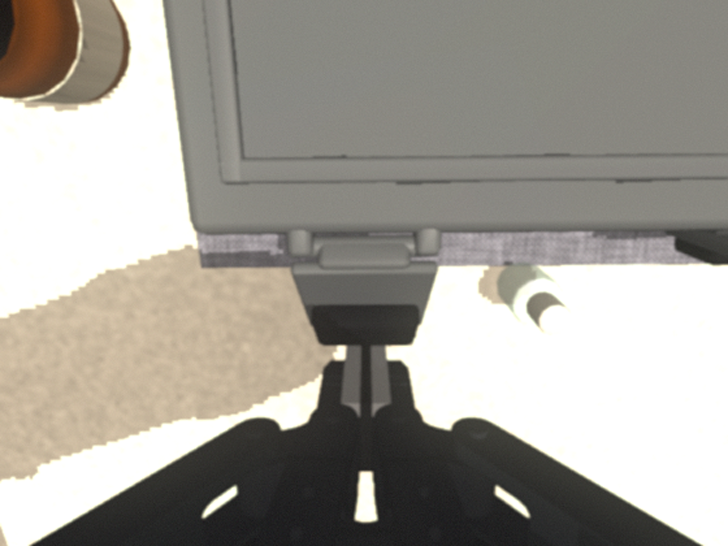

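View pics/l2_side.png

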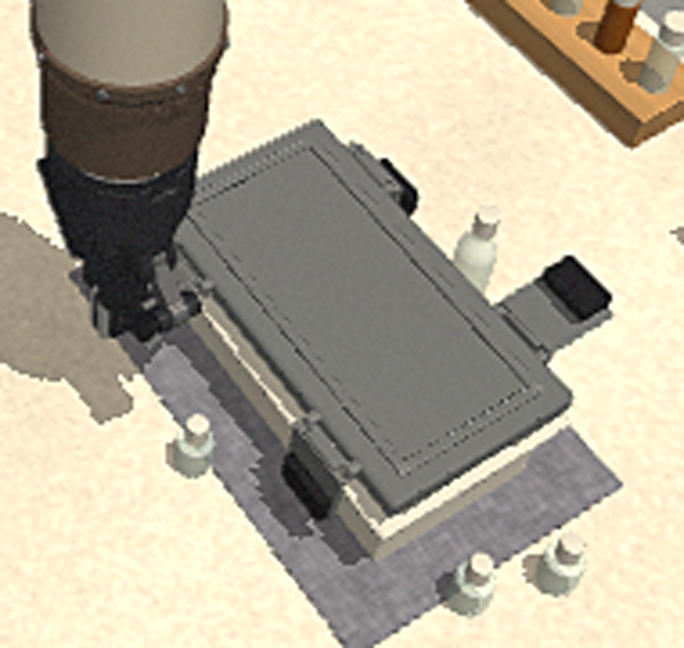

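Emit:
play_rows(
  moves=[
    [[0, 0, -0.03], 0, 1],
    [[0, 0, -0.06], 0, 1],
    [[0, 0, -0.087], 0, 1],
    [[0.007, 0, -0.087], 0, 1],
    [[0.014, 0, -0.087], 0, 1],
    [[0.021, 0, -0.087], 0, 1],
    [[0.028, 0, -0.087], 0, 1],
    [[0.028, 0, -0.087], 0, 1],
  ],
)

```text
clock: 27.42
position: [479.8, -17.4, 208.0]
ee_rot: [1.0, -0.018, 0.007, -0.003]
contact_force: [0.1, -0.1, -0.1]
gripper_width: -0.3
```

```bash
python3 tip.py
```

```text
tip [482.2 -16.5  34.5] box [-104.8   65. ] D 27.8 zax [ 0.014  0.005 -1.   ] F [ 0.1 -0.1 -0.1] 27.425
```

Emit:
play_rows(
  moves=[
    [[0.007, 0, 0], 0, 1],
    [[0.014, 0, -0.002], 0, 1],
    [[0.021, 0, -0.004], 0, 1],
    [[0.026, 0, -0.006], 0, 1],
  ],
)

```text
clock: 27.92
position: [485.5, -17.7, 205.3]
ee_rot: [1.0, -0.019, 0.003, -0.002]
contact_force: [-7.8, 2.9, 1.2]
gripper_width: -0.3
```

```bash
python3 tip.py
```

```text
tip [486.7 -17.   31.8] box [-100.3   64.6] D 23.3 zax [ 0.007  0.004 -1.   ] F [-7.8  2.9  1.2] 27.925
```

Emit:
play_rows(
  moves=[
    [[0.01, 0, -0.003], 0, 1],
    [[0.015, 0, -0.006], 0, 1],
    [[0.02, 0, -0.009], 0, 1],
  ],
)

```text
clock: 28.3
position: [489.9, -18.1, 201.9]
ee_rot: [1.0, -0.019, 0.001, -0.002]
contact_force: [-5.9, 0.3, 1.0]
gripper_width: 0.3
```

```bash
python3 tip.py
```

```text
tip [490.1 -17.5  28.4] box [-96.8  64.2] D 19.8 zax [ 0.001  0.003 -1.   ] F [-5.9  0.3  1. ] 28.3
```

Emit:
play_rows(
  moves=[
    [[0.01, 0, 0], 0, 1],
    [[0.015, 0, -0.002], 0, 1],
    [[0.02, 0, -0.004], 0, 1],
  ],
)

```text
clock: 28.68
position: [495.3, -18.2, 200.6]
ee_rot: [1.0, -0.019, -0.001, -0.001]
contact_force: [-7.2, 0.1, 3.0]
gripper_width: -0.2
```

```bash
python3 tip.py
```

```text
tip [495.  -17.7  27.1] box [-92.   64.1] D 15.0 zax [-0.002  0.003 -1.   ] F [-7.2  0.1  3. ] 28.675
```

Emit:
play_rows(
  moves=[
    [[0.008, 0, 0.003], 0, 1],
    [[0.012, 0, 0.003], 0, 1],
    [[0.012, 0, 0.003], 0, 1],
  ],
)

```text
clock: 29.05
position: [496.5, -18.5, 200.6]
ee_rot: [1.0, -0.02, -0.005, -0.001]
contact_force: [-9.7, 3.2, 1.1]
gripper_width: 0.0
```

```bash
python3 tip.py; python3 pic.py l3 wrist
```

```text
tip [494.8 -18.2  27.1] box [-92.1  63.6] D 15.1 zax [-0.01   0.002 -1.   ] F [-9.7  3.2  1.1] 29.05
29.05 [496.5 -18.5 200.6] [-9.7  3.2  1.1]
```

View pics/l3_wrist.png

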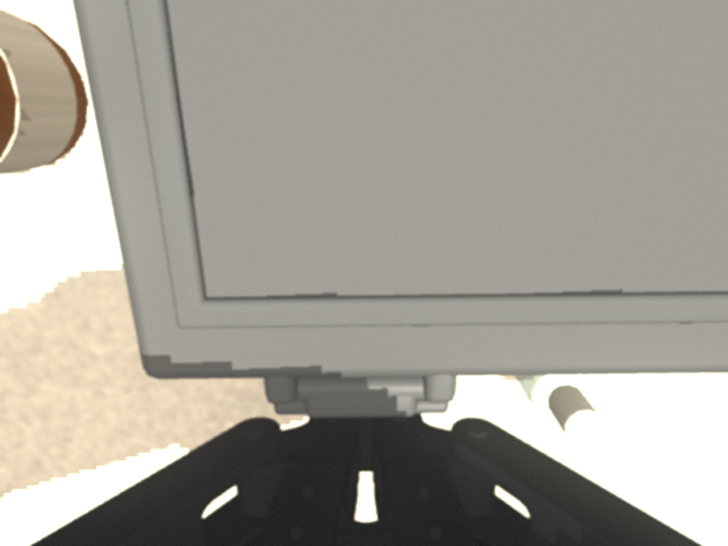

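Emit:
play_rows(
  moves=[
    [[-0.04, 0, 0.01], 0, 1],
    [[-0.12, 0, 0.02], 0, 1],
    [[-0.15, 0, 0.15], 0, 1],
    [[-0.15, 0, 0.3], 0, 1],
    [[-0.15, 0, 0.44], 0, 1],
    [[-0.15, 0, 0.44], 0, 1],
  ],
)

```text
clock: 29.85
position: [453.0, -18.1, 337.1]
ee_rot: [1.0, -0.02, 0.002, -0.002]
contact_force: [0.5, 0.2, -0.1]
gripper_width: -0.1
```

```bash
python3 tip.py; python3 pic.py l4 wrist side
```

```text
tip [453.6 -17.3 163.6] box [-133.3   63.2] D 56.3 zax [ 0.004  0.005 -1.   ] F [ 0.5  0.2 -0.1] 29.85
29.85 [453.  -18.1 337.1] [ 0.5  0.2 -0.1]
```

View pics/l4_wrist.png

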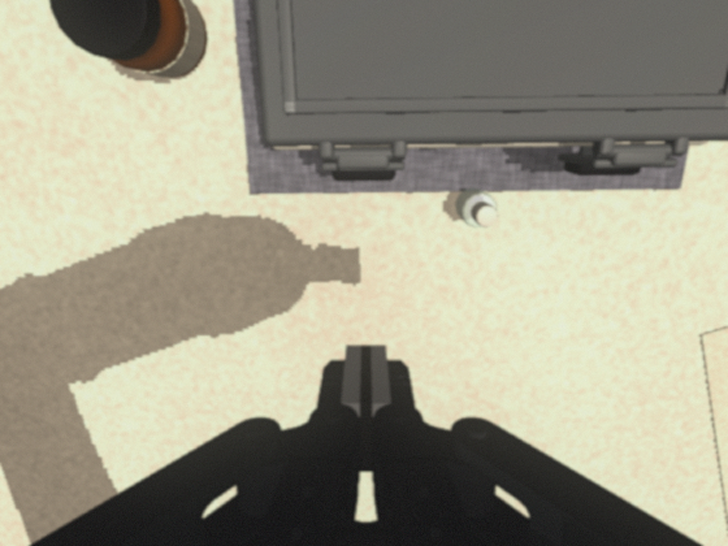

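View pics/l4_side.png

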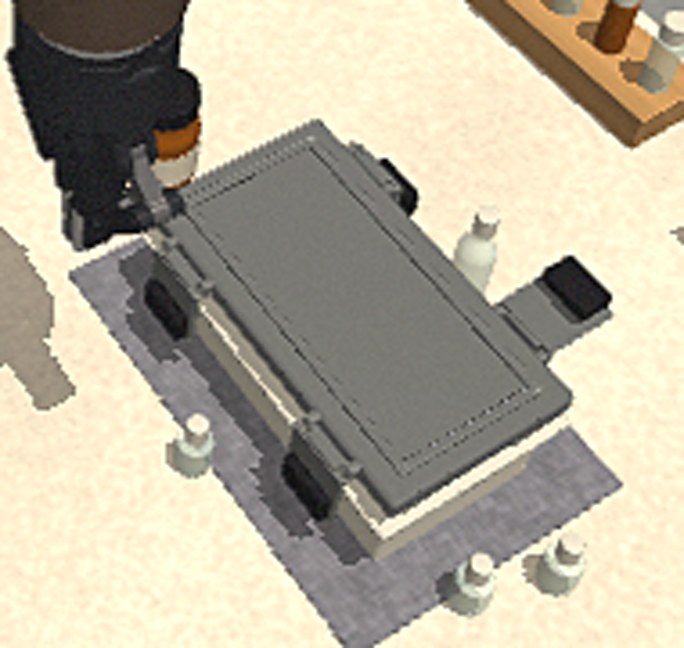

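Emit:
play_rows(
  moves=[
    [[0.15, -0.08, 0], 0, 1],
    [[0.32, -0.17, 0], 0, 1],
    [[0.49, -0.27, 0], 0, 1],
    [[0.66, -0.36, 0], 0, 1],
    [[0.81, -0.452, 0], 0, 1],
    [[0.81, -0.452, -0.08], 0, 1],
    [[0.81, -0.452, -0.13], 0, 1],
    [[0.81, -0.452, -0.13], 0, 1],
  ],
)

```text
clock: 30.95
position: [693.9, -153.7, 291.6]
ee_rot: [1.0, -0.02, -0.005, -0.001]
contact_force: [-0.3, 0.1, 0.2]
gripper_width: -0.2
```

```bash
python3 tip.py; python3 pic.py r1 wrist scene
```

```text
tip [ 692.  -153.2  118.1] box [109.  -65.5] D 32.0 zax [-0.011  0.003 -1.   ] F [-0.3  0.1  0.2] 30.95
30.95 [ 693.9 -153.7  291.6] [-0.3  0.1  0.2]
```

View pics/r1_wrist.png

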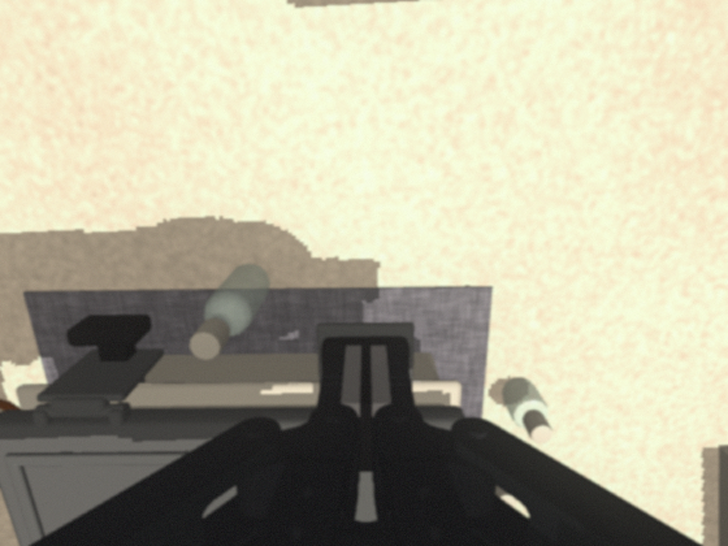

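View pics/r1_scene.png

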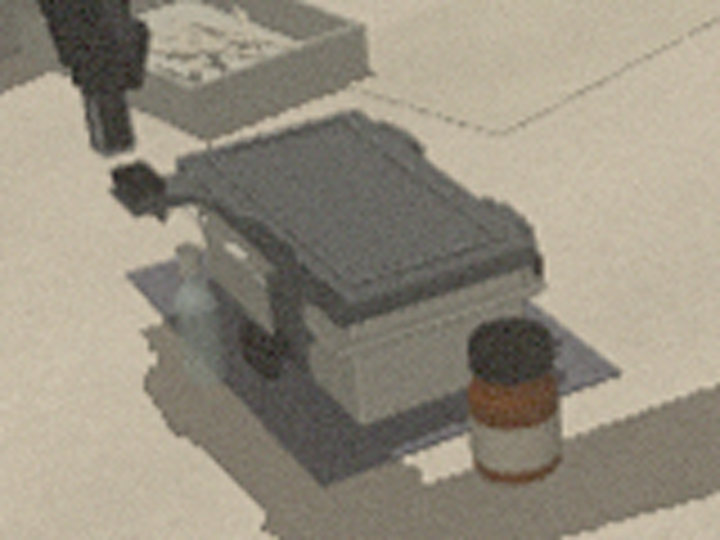

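Emit:
play_rows(
  moves=[
    [[0.01, 0, -0.03], 0, 1],
    [[0.018, 0, -0.06], 0, 1],
    [[0.018, 0, -0.09], 0, 1],
    [[0.02, 0, -0.115], 0, 1],
    [[0.028, 0, -0.13], 0, 1],
    [[0.034, 0, -0.145], 0, 1],
    [[0.034, 0, -0.16], 0, 1],
    [[0.034, 0, -0.16], 0, 1],
  ],
)

```text
clock: 32.05
position: [704.5, -153.7, 246.1]
ee_rot: [1.0, -0.02, -0.003, -0.001]
contact_force: [0.5, 0.2, 0.5]
gripper_width: 0.1
```

```bash
python3 tip.py; python3 pic.py r2 scene side
```

```text
tip [ 703.4 -153.2   72.6] box [120.4 -65.2] D 43.4 zax [-0.007  0.003 -1.   ] F [0.5 0.2 0.5] 32.05
32.05 [ 704.5 -153.7  246.1] [0.5 0.2 0.5]
```

View pics/r2_scene.png

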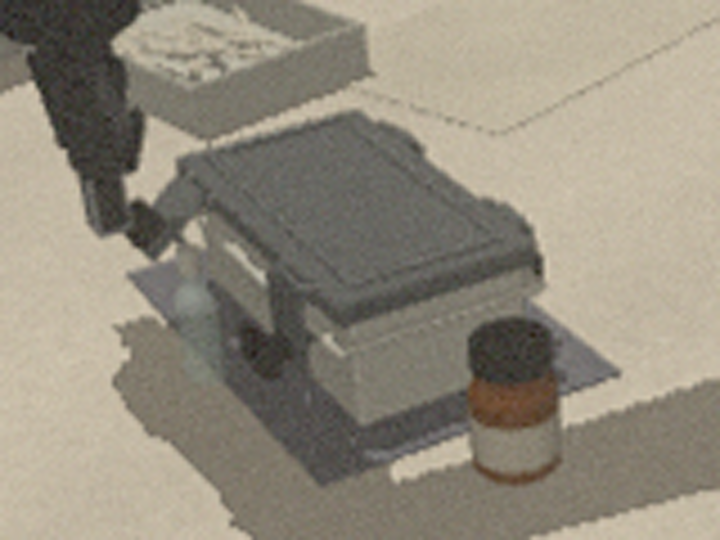

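View pics/r2_side.png

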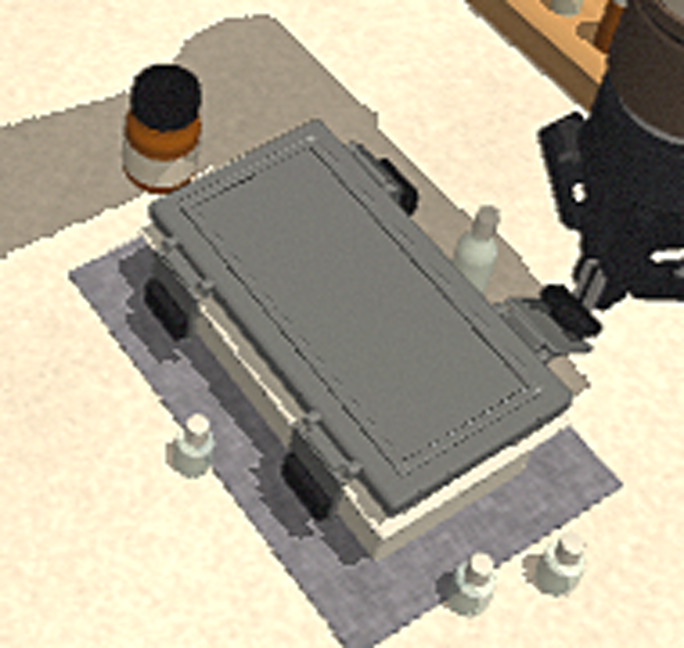

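Emit:
play_rows(
  moves=[
    [[0, 0, -0.03], 0, 1],
    [[0, 0, -0.06], 0, 1],
    [[0, 0, -0.09], 0, 1],
    [[0, 0, -0.12], 0, 1],
    [[0, 0, -0.135], 0, 1],
    [[-0.007, 0, -0.135], 0, 1],
    [[-0.013, 0, -0.135], 0, 1],
    [[-0.013, 0, -0.135], 0, 1],
  ],
)

```text
clock: 33.15
position: [700.7, -153.6, 206.6]
ee_rot: [1.0, -0.02, -0.003, -0.001]
contact_force: [1.5, -0.1, -0.1]
gripper_width: 0.4
```

```bash
python3 tip.py
```

```text
tip [ 699.7 -153.2   33.1] box [116.7 -65.3] D 39.7 zax [-0.005  0.002 -1.   ] F [ 1.5 -0.1 -0.1] 33.15
```

Push in with a slight downward drag (friction then helps closing).

Emit:
play_rows(
  moves=[
    [[-0.007, 0, -0.002], 0, 1],
    [[-0.012, 0, -0.004], 0, 1],
    [[-0.016, 0, -0.006], 0, 1],
  ],
)

```text
clock: 33.52
position: [695.7, -153.7, 204.8]
ee_rot: [1.0, -0.02, -0.003, -0.001]
contact_force: [2.1, -0.9, -0.6]
gripper_width: -0.1
```

```bash
python3 tip.py
```

```text
tip [ 694.7 -153.2   31.3] box [111.7 -65.4] D 34.7 zax [-0.006  0.002 -1.   ] F [ 2.1 -0.9 -0.6] 33.525
```

Emit:
play_rows(
  moves=[
    [[-0.007, 0, -0.001], 0, 1],
    [[-0.012, 0, -0.003], 0, 1],
    [[-0.018, 0, -0.005], 0, 1],
  ],
)

```text
clock: 33.9
position: [692.4, -153.5, 204.1]
ee_rot: [1.0, -0.019, 0.002, -0.001]
contact_force: [9.2, -0.2, -4.9]
gripper_width: -0.1
```

```bash
python3 tip.py
```

```text
tip [ 693.1 -153.2   30.6] box [110.1 -65.4] D 33.1 zax [ 0.004  0.002 -1.   ] F [ 9.2 -0.2 -4.9] 33.9
```

Emit:
play_rows(
  moves=[
    [[-0.01, 0, -0.008], 0, 1],
    [[-0.015, 0, -0.016], 0, 1],
    [[-0.018, 0, -0.02], 0, 1],
  ],
)

```text
clock: 34.28
position: [689.2, -153.4, 200.6]
ee_rot: [1.0, -0.019, 0.006, -0.0]
contact_force: [7.2, -0.0, 2.7]
gripper_width: 0.3
```

```bash
python3 tip.py
```

```text
tip [ 691.5 -153.3   27.1] box [108.5 -65.6] D 31.5 zax [ 0.013  0.001 -1.   ] F [ 7.2 -0.   2.7] 34.275
```

Emit:
play_rows(
  moves=[
    [[-0.012, 0, -0.004], 0, 1],
    [[-0.018, 0, -0.008], 0, 1],
    [[-0.024, 0, -0.01], 0, 1],
  ],
)

```text
clock: 34.65
position: [685.2, -153.2, 199.6]
ee_rot: [1.0, -0.018, 0.013, -0.0]
contact_force: [10.3, -1.0, -4.3]
gripper_width: -0.1
```

```bash
python3 tip.py
```

```text
tip [ 689.8 -153.2   26.2] box [106.7 -65.6] D 29.7 zax [ 0.026 -0.    -1.   ] F [10.3 -1.  -4.3] 34.65
```

Emit:
play_rows(
  moves=[
    [[-0.012, 0, -0.008], 0, 1],
    [[-0.018, 0, -0.016], 0, 1],
    [[-0.024, 0, -0.02], 0, 1],
  ],
)

```text
clock: 35.02
position: [678.5, -153.1, 194.4]
ee_rot: [1.0, -0.018, 0.014, 0.0]
contact_force: [5.2, -0.7, 1.9]
gripper_width: 0.6
```

```bash
python3 tip.py
```

```text
tip [ 683.3 -153.2   21. ] box [100.3 -65.7] D 23.3 zax [ 0.028 -0.001 -1.   ] F [ 5.2 -0.7  1.9] 35.025
```

Emit:
play_rows(
  moves=[
    [[-0.006, 0, 0.004], 0, 1],
    [[-0.01, 0, 0.004], 0, 1],
    [[-0.01, 0, 0.004], 0, 1],
  ],
)

```text
clock: 35.4
position: [677.4, -152.9, 196.3]
ee_rot: [1.0, -0.017, 0.018, 0.0]
contact_force: [8.8, 0.1, -2.2]
gripper_width: 0.2
```

```bash
python3 tip.py
```

```text
tip [ 683.6 -153.1   22.9] box [100.6 -65.7] D 23.6 zax [ 0.036 -0.001 -0.999] F [ 8.8  0.1 -2.2] 35.4
```

Tip stationary at a hard stop. Retract and check everything.

Emit:
play_rows(
  moves=[
    [[0.05, 0, 0.01], 0, 1],
    [[0.14, 0, 0.02], 0, 1],
    [[0.16, 0, 0.15], 0, 1],
    [[0.16, 0, 0.3], 0, 1],
    [[0.16, 0, 0.45], 0, 1],
    [[0.16, 0, 0.5], 0, 1],
    [[0.16, 0, 0.5], 0, 1],
  ],
)

```text
clock: 36.28
position: [724.7, -153.0, 346.6]
ee_rot: [1.0, -0.017, 0.018, -0.0]
contact_force: [0.0, 0.1, -1.2]
gripper_width: 0.0
```

Emit:
play_rows(
  moves=[
    [[-0.15, 0.1, 0.1], 0, 1],
    [[-0.3, 0.2, 0.2], 0, 1],
    [[-0.3, 0.2, 0.3], 0, 1],
    [[-0.3, 0.2, 0.3], 0, 1],
  ],
)

```text
clock: 36.78
position: [634.2, -92.6, 437.3]
ee_rot: [1.0, -0.017, 0.018, -0.0]
contact_force: [0.4, 0.4, 0.4]
gripper_width: 0.1
```

```bash
python3 tip.py; python3 pic.py e1 wrist scene side
```

```text
tip [640.4 -92.7 263.9] box [55.7 -6.6] D -21.3 zax [ 0.036 -0.001 -0.999] F [0.4 0.4 0.4] 36.775
36.775 [634.2 -92.6 437.3] [0.4 0.4 0.4]
```

View pics/e1_wrist.png

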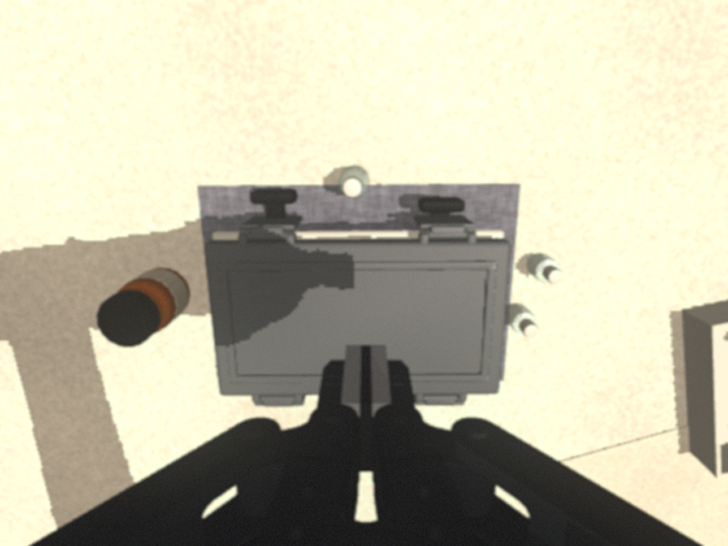

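View pics/e1_scene.png

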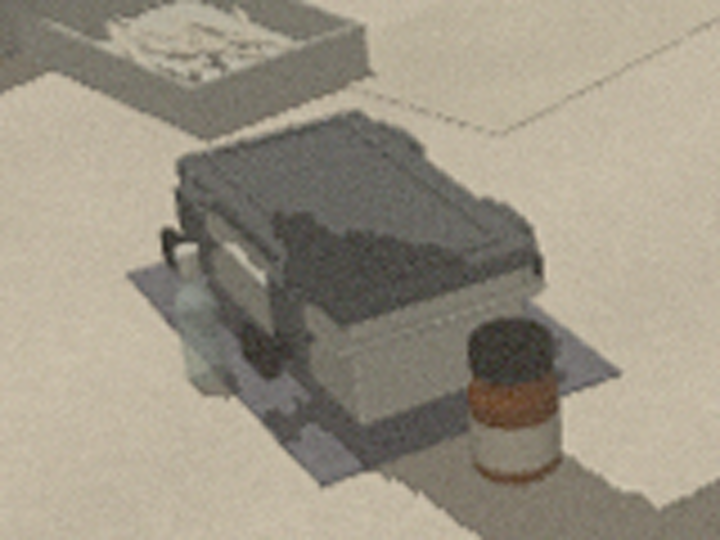

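View pics/e1_side.png

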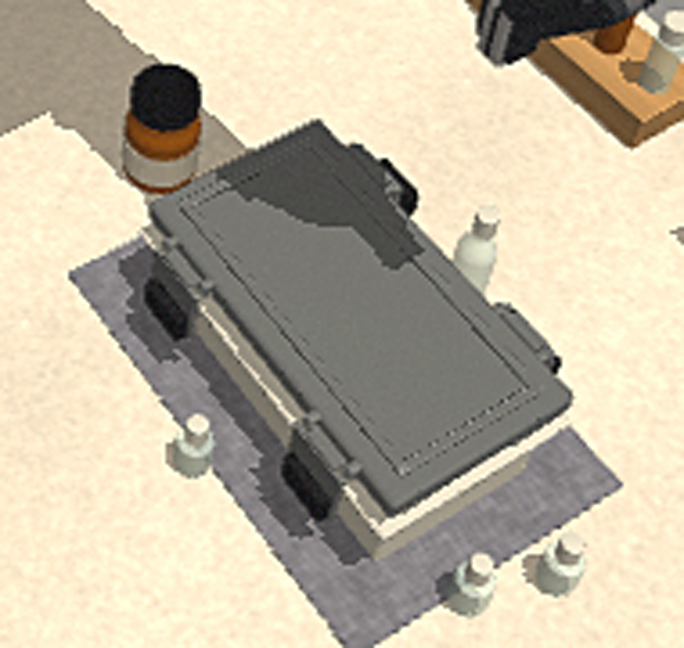

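Run:
```python
from fitc import *
p=arm.get_image('wrist'); k=6
print((proj(p,W((45,97,89)))).round(1),(proj(p,W((45,-97,89)))).round(1))
g=cv2.resize(cv2.convertScaleAbs(p['pixels'][:,:,::-1].copy(),alpha=1.5,beta=20),None,fx=k,fy=k,interpolation=cv2.INTER_CUBIC)
o=[]
for th in(0,.12):
    im=g.copy(); draw(p,im,k,[(1,1,th,21),(1,-1,th,13)])
    o.append(im[135*k:210*k,150*k:400*k])
o.append(g[135*k:210*k,150*k:400*k])
v=np.vstack(o); cv2.imwrite('pics/e2.png',cv2.resize(v,(660,594)))
```

```text
[169.  204.8] [379.6 203.7]
```

View pics/e2.png

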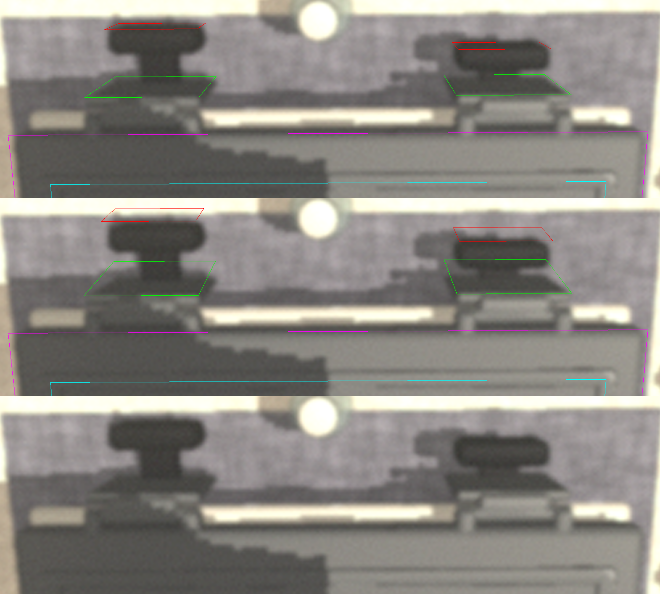

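```bash
python3 -c "
from bench import arm
print(arm.job_done()); print(arm.read_state()['clock'])"
```

```text
the job is handed in; nothing more can be done
None
the job is handed in; nothing more can be done
```

The sample box is sealed and the job handed in at about 36.8 s of the 69 s allowed; the hand-in gives no verdict.

**What I did:** I pressed the lid down to its hard stop first, with all four clips open. Then I closed the clips in the order near right, far left (diagonal), near left, far right.

**Forces:** The highest readings at the ends of moves were about 15 N on the lid and 17 N on the far left clip, under the 25 N limit. I saw no readings from within a move.

**Final checks:**
- **Lid:** it did not move under about 14 N, with the fingertip at about the 86 mm seated height.
- **Clips:** the near right, near left and far right clips stopped firmly at the end of their travel. I did not press the far left clip against its stop after its snap (the force dropped from about 15 N to 3 N as it jumped inward).
- **Pictures:** drawn over the pictures, the closed position (0 rad) matched both far clips and the near right one. The near left I compared only by eye with the near right, and it looks the same.
- **Bottles:** in the pictures they stand where they were at the start, and the robot is clear of everything. The notebook was out of my last pictures, but the arm only passed high above that side of the table.

**What disagreed:**
- My first image estimates of how far the pads stand out were several mm low. I found the pads by watching the contact force instead.
- The side camera showed a constant offset of about 2 to 3 pixels, so I relied on the wrist camera.
- The tool tilted by up to about 3° while pushing; I corrected the fingertip position for that.

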